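# Fetch the sugar pot from behind the tall jars

### The arm

A 7-joint arm with a two-finger parallel gripper is mounted at the origin on the work surface. World frame = base frame: x ahead of the robot, y to its left, z up, the work surface at z = 0. Lengths are in m, angles in degrees, forces in N, time in s.
With the tool pointing down it reaches from about 0.425 to 0.875 m from the base axis. Payload 4.7 kg.
Tool frame: the origin (TCP) lies midway between the tips of the shut fingers; the grasp point (between the pads) lies 19 mm behind it; y points along the fingers, x is the direction in which the jaws open and shut, and the axes are right-handed (so a half turn about y gives the same grasp; the last joint's range is limited). The gripper opens to 87 mm and grips with 3 to 60 N. Pads are 19 mm wide; open, the fingers measure 117 mm over their backs; the gripper's body (75 mm by 190 mm) begins 51 mm behind the grasp point.
Start: joints at [-70.926, 18.392, -4.016, 83.108, 1.295, 78.541, -3.26], TCP at [0.204, 0.617, 0.193] pointing down, gripper open.
Joint ranges: [-163.93, 163.93], [-17.29, 119.83], [-79.2, 71.16], [3.27, 140.29], [-89.18, 269.18], [5.43, 117.66], [-154.24, 154.24]. Speed limits (degrees/s): [147.25, 147.25, 180, 180, 180, 180, 180].

### API

Orientations are given as [roll, pitch, yaw] about the fixed x, y, z axes, in that order (R = Rz(yaw) Ry(pitch) Rx(roll)).
In Python, from cell import env gives the robot as it stands.
- The arm moves only by the tool carry_out, never from a script. Its argument "targets" is a list of rows, each a list of 2 entries, a list of its own where there are three numbers: the shift along the tool's x, y, z in mm, then the turn, a rotation vector about the tool's x, y, z in degrees. A call has 1 to 12 rows; each row shifts and turns the commanded pose from where the row before left it, along the tool's axes as they then stand; what a row does not reach is not made up. A row lasts 1/10 s, in which the tool goes at most 50 mm and 8.59 degrees, less where a joint would pass 70% of its speed; a pose out of reach is approached as far as the arm can. A call with a gripper value outside its range is refused whole. "jaw" is the opening, from 0 (shut) to 1 (fully open), set as the call begins (left out, the last holds). The fingers move at their own pace and stop on an object; "squeeze" is the grip in N (left out, the last holds). Time passes only in rows, so rows that do not move let the fingers close. It gives the time, the measured TCP pose, the force and the opening at its end, in the units of the state.
- env.get_obs(): the state, without advancing time (a new reading comes with each control period).
- env.read_camera(name): name is "scene" or "top" or "wrist"; returns the picture (400x640x3 uint8, red, green, blue); there is no depth.
- env.get_calibration(name): a dict with "fx", "fy", "cx", "cy" (pixels), "D" ([k1, k2, p1, p2, k3] as OpenCV has them; the pictures are not rectified), "R" (3x3) and "t" (3): a world point X has camera coordinates R X + t; the wrist camera has in their place "hand_eye" (4x4, takes a point from camera to tool coordinates, whose origin is the TCP and whose axes are the tool frame's). Camera axes: x right, y down, z forward; pixel columns grow to the right and rows downward; lengths in m; the calibration is good to about 2 mm. A picture is of the moment at which its call begins: read the wrist's pose just before it. get_calibration takes no time and is no camera call.
- env.sign_off(): hands the job in, once; it reports no verdict.
Trained networks look in the newest picture that a camera, given by its name, has taken for a name from the list of things; names that differ only in an ending like _2 or _b are one class to them, and where a whole thing is asked for, a point or a joint stands for the part that bears it (a point fixed in the world has none). Each returns a list of dicts, best first, with "p" (0 to 1); they miss things now and then, are a little off and sometimes report something else, mostly with a low value. They report only what shows in the picture. A call takes as long as a camera call.
- env.outline_of(camera, label): "mask" (400x640 bool, what is visible of it) and "xy" ([column, row] in pixels, amid what is visible of it).
The state is a dict: "time_s": time; "qpos": joint angles; "joint_velocities": joint speeds; "effort": joint torques, N m; "tool_pos": TCP position; "tool_rot": TCP orientation; "force": force on the tool from outside, world axes, zero at the start; "wrist_torque": the same for the moment, N m; "grip_width": finger opening in m.
Only numpy, scipy, OpenCV 4.12 (cv2) and the standard library are available. Lean on these libraries where they do the work, as an engineer would, in place of code of your own. Each camera call takes 0.05 s, during which the arm holds its last target.

### The job

The little sugar pot stands at the back of the condiment tray, hemmed in by the pepper mill, the jar and the oil cruet. First move those three to stand on the chopping board, then lift the sugar pot out and set it in the middle of the round cork trivet, and only then put the mill, the jar and the cruet back in the tray, each exactly where it stood at the start. Keep everything upright, set things down gently instead of dropping them, and leave the two tins in the tray where they are.

Things in the scene. Friction and masses are not known exactly. Their poses are not given: they have to be found in the camera images.
- tray: fixed low wooden condiment tray, open on top, 190 (its x) by 276 (its y) by 22 mm high, walls 6 mm, inner floor 8 mm above its underside. Origin: centre of the underside; z up, its y along the long side. The pot stands toward its +x side (the back, away from the robot), flanked by a tin in each back corner; the three tall things stand in front of the pot and to its left and right front
- mill: pepper mill of dark turned wood, round, loose, 130 mm tall: foot 48 mm across, narrow waist (28 mm across at 78 mm height), head 40 mm across from 94 to 122 mm height. Origin: centre of the underside, z up. One of the three tall things; about 0.2 kg
- jar: straight round jar of amber glass with an aluminium lid, loose, 48 mm across over the whole height of 122 mm (lid from 96 mm up). Origin: centre of the underside, z up. One of the three tall things; about 0.25 kg
- cruet: oil cruet of white ceramic with a cork, round, loose, 130 mm tall: belly 50 mm across up to 62 mm height, then tapering to a straight neck 26 mm across from 86 to 120 mm height, cork 23 mm across on top. Origin: centre of the underside, z up. One of the three tall things; about 0.28 kg
- pot: squat sugar pot of white ceramic, round, loose, 56 mm across with straight sides up to 36 mm height, low lid (fixed to it) with a small knob, 53 mm tall in all. Origin: centre of the underside, z up. About 0.2 kg
- board: fixed chopping board of light wood, 240 (its x) by 130 (its y) by 15 mm thick, empty at the start, to the left or the right of the tray. Origin: centre of the underside, so its top is 15 mm above; z up. It has room for the three tall things in a row along its x, 75 mm apart
- trivet: fixed round trivet of cork, 116 mm across, 8 mm thick, on the other side of the tray from the board. Origin: centre of the underside, so its top is 8 mm above; z up
- tin_left: bystander: low round steel tin with a brass lid, 42 mm across, 34 mm tall, loose, in the tray's back corner on its +y side; leave it. Origin: centre of the underside
- tin_right: bystander: the same kind of tin in the tray's back corner on its -y side; leave it. Origin: centre of the underside

How it is judged:
By the outcome, as a careful person would: the job done as asked, in the order asked, and still so for the second after the job is handed in, with the robot touching nothing.
It also fails if it takes over 147 s, if anything falls off the work surface, if the arm or the gripper's body presses on something with over 40 N, if the wrist force passes 120 N, or if a joint passes its speed limit or range.

## Working session

There is one attempt and no reset: what is moved stays moved. The work goes in short steps, Python scripts to look and compute and a tool call to move; the robot and the scene stay as the last step left them, time stands still between calls to the robot, and variables do not carry over. Pictures are saved under pics/ and viewed, and the job is handed in when it is done.

Besides the shell and the picture viewer there is one more tool, called after "Emit:" as name([rows], argument=value, ...), one row to a line, values as JSON. carry_out: Moves the arm, as the interface text tells. Its arguments: {"type":"object","properties":{"targets":{"type":"array","items":{"type":"array"}},"jaw":{"type":"number"},"squeeze":{"type":"number"}},"required":["targets"]}

```bash
ls; mkdir -p pics; python3 - <<'E'
from cell import env
import cv2, numpy as np
o=env.get_obs()
print(o)
for c in ["scene","top","wrist"]:
    im=env.read_camera(c); cv2.imwrite(f"pics/a_{c}.png",im[:,:,::-1]); k=env.get_calibration(c); print(c,k)
E
```

```text
pics
{'time_s': 0.0, 'qpos': array([-70.9279933 ,  18.43773472,  -4.01358394,  83.17583241,
         1.29549502,  78.53946653,  -3.26092988]), 'joint_velocities': array([ 0.07280927, -0.05663109, -0.03338341,  0.08972056,  0.0106803 ,
       -0.05979197,  0.01056592]), 'effort': array([-5.91866155e-04, -4.91303337e+01, -4.03946433e-01, -3.12530279e+01,
       -6.37592515e-02,  4.38487914e-02,  1.87615096e-04]), 'tool_pos': array([0.20359312, 0.61665237, 0.19206816]), 'tool_rot': array([-90.00685744,   0.10777187,  71.73507778]), 'force': array([-0.51116751, -0.30632918, -0.16431996]), 'wrist_torque': array([-0.04805896, -0.03354605, -0.00906143]), 'grip_width': 0.08692089058207626}
scene {'fx': 415.9858694124294, 'fy': 415.9858694124294, 'cx': 321.38244680110853, 'cy': 210.09727690870344, 'D': array([-0.07555276,  0.        ,  0.        ,  0.        ,  0.        ]), 'R': array([[-0.33642119,  0.94168596, -0.00695292],
       [ 0.72302001,  0.25355716, -0.6426125 ],
       [-0.60337621, -0.22121556, -0.76615979]]), 't': array([ 0.1941633 , -0.38587134,  1.3022103 ])}
top {'fx': 372.04
[... 207 characters left out ...]
0.00680136],
       [-0.99931251, -0.01442008, -0.03415508],
       [ 0.03405254,  0.00729742, -0.9993934 ]]), 't': array([0.00216232, 0.5583023 , 0.84618891])}
wrist {'fx': 310.6548912315405, 'fy': 310.6548912315405, 'cx': 320.8291529307007, 'cy': 200.3510054365887, 'D': array([-0.04965883,  0.        ,  0.        ,  0.        ,  0.        ]), 'hand_eye': array([[ 9.99999885e-01, -2.73839953e-04,  3.94100510e-04,
        -1.42237653e-04],
       [-4.58629971e-04, -3.03555159e-01,  9.52813757e-01,
        -1.92851552e-01],
       [-1.41287231e-04, -9.52813828e-01, -3.03555250e-01,
         8.46204676e-02],
       [ 0.00000000e+00,  0.00000000e+00,  0.00000000e+00,
         1.00000000e+00]])}
```

View pics/a_scene.png

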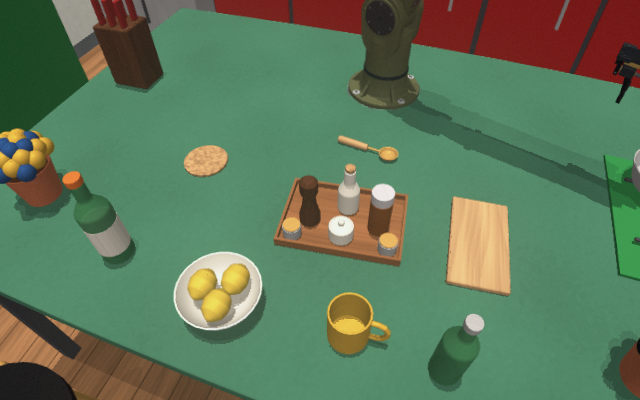

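View pics/a_top.png

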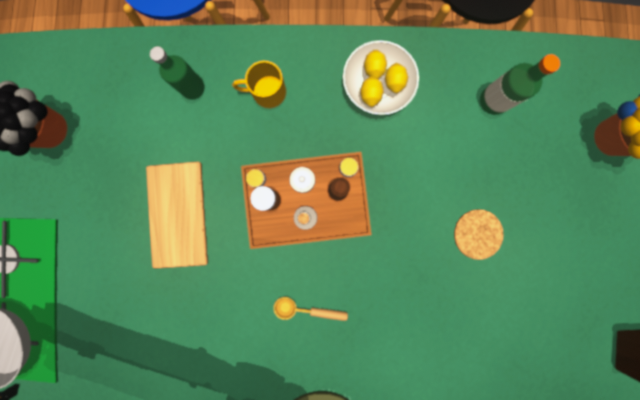

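View pics/a_wrist.png

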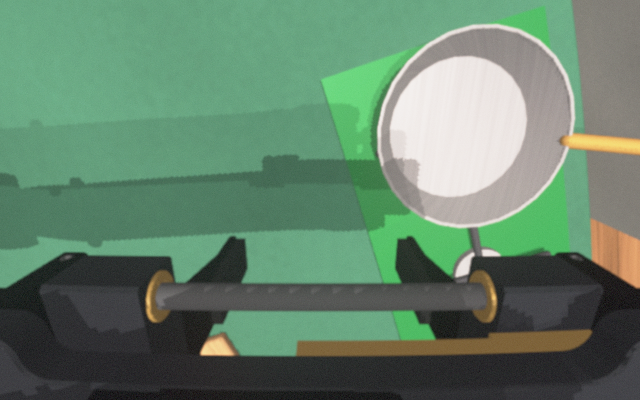

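```bash
cat > h.py <<'E'
from cell import env
import cv2, numpy as np
from scipy.optimize import minimize
from scipy.spatial.transform import Rotation as Ro
PROF={'mill':[(0,24),(30,22),(60,17),(78,14),(94,20),(122,20),(130,12)],
'jar':[(0,24),(122,24)],'cruet':[(0,25),(62,25),(86,13),(120,13),(120,11.5),(130,11.5)],
'pot':[(0,28),(36,28),(46,12),(53,5)],'tin':[(0,21),(34,21)]}
CAL={c:env.get_calibration(c) for c in ['scene','top']}
def proj(c,P):
    k=CAL[c];K=np.array([[k['fx'],0,k['cx']],[0,k['fy'],k['cy']],[0,0,1]])
    return cv2.projectPoints(np.asarray(P,float).reshape(-1,1,3),cv2.Rodrigues(k['R'])[0],np.asarray(k['t'],float),K,k['D'])[0].reshape(-1,2)
def ray(c,uv,z):
    k=CAL[c];K=np.array([[k['fx'],0,k['cx']],[0,k['fy'],k['cy']],[0,0,1]])
    n=cv2.undistortPoints(np.array(uv,float).reshape(-1,1,2),K,k['D']).reshape(-1,2)
    d=np.c_[n,np.ones(len(n))]@k['R']; o=-k['R'].T@k['t']
    return (o+d*((z-o[2])/d[:,2])[:,None])[:,:2]
A=np.linspace(0,2*np.pi,48,endpoint=False)
S=4
def sil(c,kind,x,y,z0):
    pr=PROF[kind]; m=np.zeros((400*S,640*S),np.uint8)
    rings=[proj(c,np.c_[x+r/1e3*np.cos(A),y+r/1e3*np.sin(A),np.full(48,z0+h/1e3)]) for h,r in pr]
    for a,b in zip(rings,rings[1:]):
        cv2.fillConvexPoly(m,cv2.convexHull(((np.r_[a,b]+.5)*S).astype(np.int32)),1)
    return m
def outl(c,l):
    r=env.outline_of(c,l); return r
def fit(kind,masks,z0,x0):
    big={c:cv2.resize(m.astype(np.uint8),None,fx=S,fy=S,interpolation=cv2.INTER_NEAREST) for c,m in masks.items()}
    def f(p):
        s=0
        for c,m in big.items():
            q=sil(c,kind,p[0],p[1],z0); s+=1-(q&m).sum()/max(1,(q|m).sum())
        return s
    r=minimize(f,x0,method='Nelder-Mead',options=dict(initial_simplex=[x0,[x0[0]+.01,x0[1]],[x0[0],x0[1]+.01]],xatol=1e-4,fatol=1e-4,maxiter=80))
    return r.x,r.fun/len(big)
E
python3 - <<'E'
from h import *
import pickle
D={}
for c in ['top','scene']:
    im=env.read_camera(c)
    for l in ['mill','jar','cruet','pot','tin_left','board','trivet','tray']:
        r=outl(c,l); D[c,l]=r
        print(c,l,[(round(float(q['p']),2),np.round(q['xy']).tolist(),int(q['mask'].sum())) for q in r])
pickle.dump(D,open('D.pkl','wb'))
for l,z,s in [('board',.015,'r'),('trivet',.008,'c'),('tray',.022,'r')]:
  for c in ['top','scene']:
    if not D[c,l]: continue
    m=D[c,l][0]['mask'].astype(np.uint8)
    cs=max(cv2.findContours(m,cv2.RETR_EXTERNAL,cv2.CHAIN_APPROX_NONE)[0],key=cv2.contourArea).reshape(-1,2)
    P=ray(c,cs,z)*1e3
    if s=='r': print(l,c,cv2.minAreaRect(P.astype(np.float32)))
    else: print(l,c,cv2.fitEllipse(P.astype(np.float32)))
for l in ['mill','jar','cruet','pot']:
    for cs in (['top'],['scene'],['top','scene']):
        ms={c:D[c,l][0]['mask'] for c in cs if D[c,l]}
        if not ms: continue
        c0='top' if 'top' in ms else 'scene'
        x0=ray(c0,[D[c0,l][0]['xy']],.06)[0]
        print(l,cs,*fit(l,ms,.008,x0))
for q in D['top','tin_left'][:2]:
    print('tin',fit('tin',{'top':q['mask']},.008,ray('top',[q['xy']],.03)[0]))
E
```

```text
top mill [(0.86, [339.0, 188.0], 357)]
top jar [(0.6, [266.0, 196.0], 575), (0.29, [349.0, 164.0], 244)]
top cruet [(0.61, [304.0, 218.0], 428)]
top pot [(0.82, [303.0, 180.0], 525)]
top tin_left [(0.63, [256.0, 179.0], 270)]
top board [(0.7, [174.0, 216.0], 5713)]
top trivet [(0.63, [478.0, 234.0], 1897)]
top tray [(0.76, [313.0, 208.0], 7664)]
scene mill [(0.64, [313.0, 204.0], 917)]
scene jar [(0.9, [379.0, 212.0], 1148)]
scene cruet []
scene pot [(0.78, [342.0, 230.0], 652)]
scene tin_left [(0.85, [389.0, 242.0], 375), (0.19, [291.0, 230.0], 387)]
scene board [(0.71, [478.0, 246.0], 5474)]
scene trivet [(0.94, [206.0, 165.0], 1071), (0.59, [341.0, 229.0], 645)]
scene tray [(0.75, [331.0, 225.0], 4829), (0.54, [341.0, 230.0], 636)]
board top ((516.7940673828125, 343.37359619140625), (241.43589782714844, 135.98226928710938), 5.23391580581665)
board scene ((521.593017578125, 346.55328369140625), (251.3800811767578, 132.67694091796875), 4.394942283630371)
trivet top ((481.7628173828125, -359.69482421875), (112.60224151611328, 114.8741683959961), 0.9150820970535278)
trivet scene ((485
[... 365 characters left out ...]
6987595983458
mill ['scene'] [ 0.57908395 -0.02779946] 0.05586225026288116
mill ['top', 'scene'] [ 0.57832446 -0.02802023] 0.10714464203760987
jar ['top'] [0.55524664 0.12304535] 0.055178093473337464
jar ['scene'] [0.5548813  0.12540202] 0.06002306563220805
jar ['top', 'scene'] [0.55520748 0.12471394] 0.06944415963685913
cruet ['top'] [0.51651121 0.04179878] 0.048511114217810736
cruet ['top', 'scene'] [0.51651121 0.04179878] 0.048511114217810736
pot ['top'] [0.59984704 0.05097277] 0.036424997090655165
pot ['scene'] [0.59981131 0.05241771] 0.04644105205076332
pot ['top', 'scene'] [0.60002064 0.05182721] 0.05292864902966543
tin (array([0.60210129, 0.15439355]), np.float64(0.17383820998278832))
```

Emit:
carry_out([
  [[0,0,0],[0,-6.1,0]],
  [[0,0,0],[0,-6.1,0]],
  [[0,0,0],[0,-6.1,0]],
  [[-20,0,-14],[0,0,0]],
  [[-35,0,-25],[0,0,0]],
  [[-35,0,-25],[0,0,0]],
  [[-35,0,-25],[0,0,0]],
  [[-35,0,-25],[0,0,0]],
  [[-35,0,-25],[0,0,0]],
  [[-35,0,-25],[0,0,0]],
  [[-35,0,-25],[0,0,0]],
], jaw=1, squeeze=25)

```text
time_s: 2.15
tool_pos: [0.3938, 0.3509, 0.1935]
tool_rot: [-90.0, -0.0, 90.0]
force: [0.2, 0.2, 0.5]
grip_width: 0.087
```

Emit:
carry_out([
  [[-35,0,-25],[0,0,0]],
  [[-35,0,-25],[0,0,0]],
  [[-35,0,-25],[0,0,0]],
  [[-35,0,-25],[0,0,0]],
  [[-35,0,-25],[0,0,0]],
  [[-35,0,-25],[0,0,0]],
  [[-15,0,-10],[0,0,0]],
  [[0,0,0],[0,0,0]],
  [[0,0,0],[0,0,0]],
])

```text
time_s: 3.05
tool_pos: [0.5528, 0.128, 0.1931]
tool_rot: [-90.0, -0.0, 90.0]
force: [1.2, 0.5, -0.2]
grip_width: 0.0869
```

```bash
python3 - <<'E'
from h import *
o=env.get_obs();print(o['time_s'],o['tool_pos'],o['tool_rot'],o['qpos'])
for c in ['wrist','top']:
    im=env.read_camera(c); cv2.imwrite(f"pics/b_{c}.png",im[:,:,::-1])
E
```

```text
3.05 [0.55277896 0.1279748  0.19308578] [-8.99732417e+01 -3.90377086e-02  9.00196648e+01] [-32.5325896    8.30454826  18.71105253  95.8654857   -2.77922813
  76.29530148  76.67510681]
```

View pics/b_wrist.png

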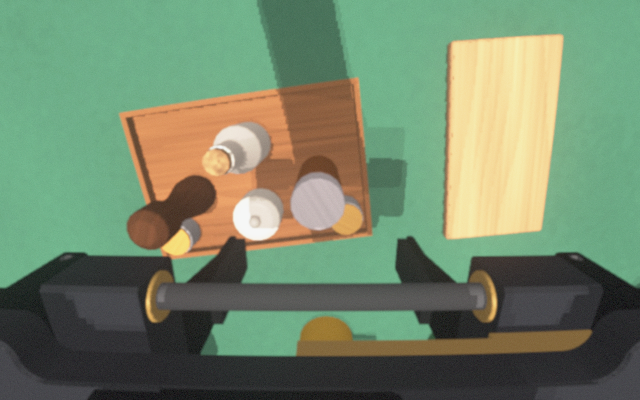

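View pics/b_top.png

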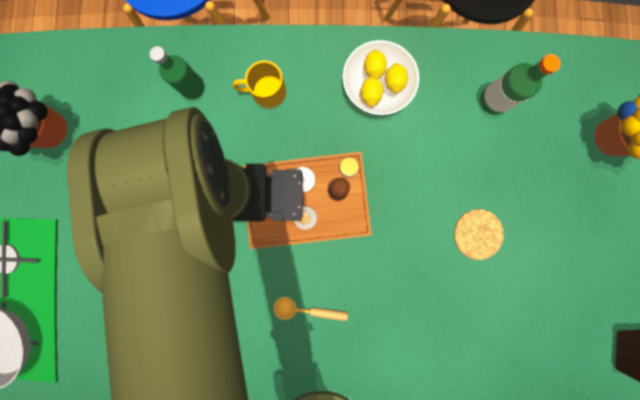

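```bash
cat >> h.py <<'E'
def addwrist(pos,rot):
    k=dict(env.get_calibration('wrist')); H=k['hand_eye']
    T=np.eye(4);T[:3,:3]=Ro.from_euler('xyz',rot,degrees=True).as_matrix();T[:3,3]=pos
    W=np.linalg.inv(T@H); k['R']=W[:3,:3];k['t']=W[:3,3]; CAL['wrist']=k
E
python3 - <<'E'
from h import *
o=env.get_obs(); addwrist(o['tool_pos'],o['tool_rot'])
for l,x0 in [('jar',(.555,.124)),('cruet',(.5165,.042)),('mill',(.578,-.028)),('pot',(.6,.052))]:
    r=outl('wrist',l)
    if r: 
        print(l,[(round(float(q['p']),2),np.round(q['xy']).tolist()) for q in r],fit(l,{'wrist':r[0]['mask']},.008,np.array(x0)))
r=outl('wrist','board')
if r:
    cs=max(cv2.findContours(r[0]['mask'].astype(np.uint8),cv2.RETR_EXTERNAL,cv2.CHAIN_APPROX_NONE)[0],key=cv2.contourArea).reshape(-1,2)
    print(cv2.minAreaRect((ray('wrist',cs,.015)*1e3).astype(np.float32)))
E
```

```text
jar [(0.8, [314.0, 195.0])] (array([0.55282468, 0.12621932]), np.float64(0.027101060729688764))
cruet [(0.58, [235.0, 151.0])] (array([0.5143294 , 0.04386799]), np.float64(0.02621131462600379))
mill [(0.88, [168.0, 213.0])] (array([ 0.57801591, -0.02787571]), np.float64(0.03369368754902291))
pot [(0.88, [258.0, 215.0])] (array([0.59937714, 0.05297629]), np.float64(0.03726838643803121))
((513.5350341796875, 345.5298767089844), (239.50270080566406, 134.03431701660156), 5.102853775024414)
```

Emit:
carry_out([
  [[-2.5,10,-1],[0,0,0]],
  [[0,22,0],[0,0,0]],
  [[0,22,0],[0,0,0]],
  [[0,22,0],[0,0,0]],
  [[0,18,0],[0,0,0]],
  [[0,10,0],[0,0,0]],
  [[0,0,0],[0,0,0]],
  [[0,0,0],[0,0,0]],
])

```text
time_s: 4.2
tool_pos: [0.5544, 0.125, 0.0896]
tool_rot: [-90.0, -0.0, 90.0]
force: [1.1, 0.3, 0.1]
grip_width: 0.0869
```

Emit:
carry_out([
  [[0,0,0],[0,0,0]],
  [[0,0,0],[0,0,0]],
  [[0,0,0],[0,0,0]],
  [[0,0,0],[0,0,0]],
  [[0,0,0],[0,0,0]],
  [[0,0,0],[0,0,0]],
], jaw=0, squeeze=25)

```text
time_s: 4.8
tool_pos: [0.5541, 0.125, 0.0892]
tool_rot: [-90.0, -0.0, 90.0]
force: [-0.3, -0.3, 1.6]
grip_width: 0.0472
```

Emit:
carry_out([
  [[0,-5,0],[0,0,0]],
  [[0,-15,0],[0,0,0]],
  [[0,-20,0],[0,0,0]],
  [[0,-15,0],[0,0,0]],
  [[10,-5,-2],[0,0,0]],
  [[25,0,-4],[0,0,0]],
  [[30,0,-5],[0,0,0]],
  [[35,0,-6],[0,0,0]],
  [[35,0,-6],[0,0,0]],
  [[35,0,-6],[0,0,0]],
  [[30,0,-5],[0,0,0]],
  [[20,0,-4],[0,0,0]],
])

```text
time_s: 6.0
tool_pos: [0.5905, 0.3496, 0.1483]
tool_rot: [-89.9, -0.1, 90.3]
force: [0.2, 0.8, -4.0]
grip_width: 0.0474
```

Emit:
carry_out([
  [[7,0,0],[0,0,0]],
  [[0,10,0],[0,0,0]],
  [[0,15,0],[0,0,0]],
  [[0,12,0],[0,0,0]],
  [[0,7,0],[0,0,0]],
  [[0,3,0],[0,0,0]],
  [[0,2,0],[0,0,0]],
  [[0,1,0],[0,0,0]],
  [[0,1,0],[0,0,0]],
  [[0,0,0],[0,0,0]],
  [[0,0,0],[0,0,0]],
])

```text
time_s: 7.1
tool_pos: [0.5921, 0.3522, 0.0985]
tool_rot: [-90.0, -0.0, 90.0]
force: [0.6, -0.1, -4.3]
grip_width: 0.0469
```

```bash
python3 - <<'E'
from h import *
o=env.get_obs();print(o['time_s'],o['tool_pos'],o['force'],o['grip_width'])
for c in ['scene','wrist']:
    im=env.read_camera(c); cv2.imwrite(f"pics/c_{c}.png",im[:,:,::-1])
E
```

```text
7.1 [0.59207147 0.35217884 0.09853996] [ 0.61910288 -0.08333326 -4.33052229] 0.046869269183176035
```

View pics/c_scene.png

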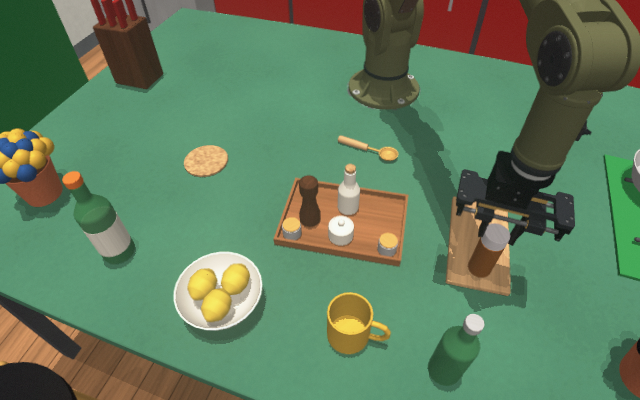

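Emit:
carry_out([
  [[0,1,0],[0,0,0]],
  [[0,0,0],[0,0,0]],
  [[0,1,0],[0,0,0]],
  [[0,0,0],[0,0,0]],
])

```text
time_s: 7.6
tool_pos: [0.5921, 0.3521, 0.0964]
tool_rot: [-90.0, -0.0, 90.0]
force: [0.1, 0.5, -3.0]
grip_width: 0.047
```

Emit:
carry_out([
  [[0,0.5,0],[0,0,0]],
  [[0,0,0],[0,0,0]],
])

```text
time_s: 7.8
tool_pos: [0.5922, 0.3521, 0.0963]
tool_rot: [-90.0, -0.0, 90.0]
force: [-0.5, -0.0, 0.2]
grip_width: 0.0472
```

Emit:
carry_out([
  [[0,0,0],[0,0,0]],
  [[0,0,0],[0,0,0]],
  [[0,0,0],[0,0,0]],
  [[0,0,0],[0,0,0]],
  [[0,0,0],[0,0,0]],
  [[0,-10,0],[0,0,0]],
  [[0,-25,0],[0,0,0]],
  [[0,-35,0],[0,0,0]],
  [[0,-30,0],[0,0,0]],
  [[-10,0,5],[0,0,0]],
  [[-30,0,7],[0,0,0]],
  [[-45,0,11],[0,0,0]],
], jaw=1)

```text
time_s: 9.0
tool_pos: [0.568, 0.2689, 0.1954]
tool_rot: [-90.0, -0.1, 90.3]
force: [0.7, -1.1, 0.1]
grip_width: 0.0866
```

Emit:
carry_out([
  [[-45,0,11],[0,0,0]],
  [[-45,0,11],[0,0,0]],
  [[-45,0,11],[0,0,0]],
  [[-45,0,11],[0,0,0]],
  [[-30,0,7],[0,0,0]],
  [[-14,0,2],[0,0,0]],
  [[0,0,0],[0,0,0]],
  [[0,0,0],[0,0,0]],
])

```text
time_s: 9.8
tool_pos: [0.5164, 0.0449, 0.1957]
tool_rot: [-90.0, -0.1, 90.1]
force: [0.3, 0.2, -0.6]
grip_width: 0.0872
```

```bash
python3 - <<'E'
from h import *
o=env.get_obs();print(o['time_s'],o['tool_pos'],o['force'],o['grip_width']); addwrist(o['tool_pos'],o['tool_rot'])
for c in ['wrist']:
    im=env.read_camera(c); cv2.imwrite(f"pics/d_{c}.png",im[:,:,::-1])
for l,x0,z in [('jar',(.592,.352),.015),('cruet',(.5155,.043),.008),('mill',(.578,-.028),.008),('pot',(.6,.052),.008)]:
    r=outl('wrist',l)
    if r: 
        print(l,[(round(float(q['p']),2),np.round(q['xy']).tolist()) for q in r],fit(l,{'wrist':r[0]['mask']},z,np.array(x0)))
E
```

```text
9.8 [0.51639782 0.04486924 0.19572273] [ 0.31347785  0.18231263 -0.62828726] 0.08716087538941206
jar [(0.59, [586.0, 244.0])] (array([0.59198304, 0.35535506]), np.float64(0.3070938990383363))
cruet [(0.89, [318.0, 183.0])] (array([0.51512024, 0.04248258]), np.float64(0.041463282351665076))
mill [(0.75, [254.0, 231.0]), (0.37, [326.0, 240.0])] (array([ 0.57779638, -0.0281546 ]), np.float64(0.3383658421041791))
pot [(0.88, [328.0, 240.0])] (array([0.60032388, 0.05159644]), np.float64(0.04936466153196195))
```

View pics/d_wrist.png

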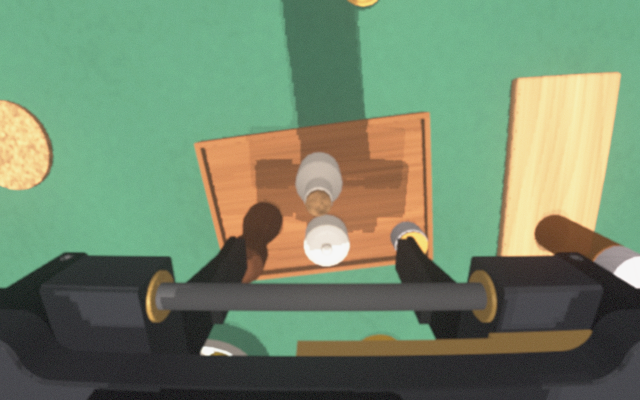

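Emit:
carry_out([
  [[-2,10,1],[0,0,0]],
  [[0,22,0],[0,0,0]],
  [[0,22,0],[0,0,0]],
  [[0,22,0],[0,0,0]],
  [[0,19,0],[0,0,0]],
  [[0,10,0],[0,0,0]],
  [[0,0,0],[0,0,0]],
  [[0,0,0],[0,0,0]],
])

```text
time_s: 10.85
tool_pos: [0.5154, 0.041, 0.091]
tool_rot: [-90.0, -0.0, 90.0]
force: [0.1, -0.9, 0.4]
grip_width: 0.0867
```

Emit:
carry_out([
  [[0,0,0],[0,0,0]],
  [[0,0,0],[0,0,0]],
  [[0,0,0],[0,0,0]],
  [[0,0,0],[0,0,0]],
  [[0,0,0],[0,0,0]],
  [[0,0,0],[0,0,0]],
  [[0,0,0],[0,0,0]],
  [[0,0,0],[0,0,0]],
], jaw=0, squeeze=30)

```text
time_s: 11.65
tool_pos: [0.5151, 0.0409, 0.0906]
tool_rot: [-90.0, -0.0, 90.0]
force: [-0.4, -0.1, -0.1]
grip_width: 0.0312
```

Emit:
carry_out([
  [[0,0,0],[0,0,0]],
  [[0,0,0],[0,0,0]],
  [[0,0,0],[0,0,0]],
])

```text
time_s: 11.95
tool_pos: [0.5151, 0.0412, 0.0907]
tool_rot: [-90.0, -0.0, 90.0]
force: [0.7, 0.2, 0.4]
grip_width: 0.0242
```

Emit:
carry_out([
  [[0,-5,0],[0,0,0]],
  [[0,-15,0],[0,0,0]],
  [[0,-20,0],[0,0,0]],
  [[0,-15,2],[0,0,0]],
  [[12,-5,4],[0,0,0]],
  [[25,0,7],[0,0,0]],
  [[35,0,9],[0,0,0]],
  [[40,0,10],[0,0,0]],
  [[40,0,10],[0,0,0]],
  [[40,0,10],[0,0,0]],
  [[40,0,9],[0,0,0]],
  [[30,0,6],[0,0,0]],
])

```text
time_s: 13.15
tool_pos: [0.4451, 0.3065, 0.1497]
tool_rot: [-89.9, -0.0, 90.2]
force: [-0.1, 0.1, -2.7]
grip_width: 0.0243
```

Emit:
carry_out([
  [[23,0,4],[0,0,0]],
  [[12,0,2],[0,0,0]],
  [[0,10,0],[0,0,0]],
  [[0,15,0],[0,0,0]],
  [[0,12,0],[0,0,0]],
  [[0,7,0],[0,0,0]],
  [[0,4,0],[0,0,0]],
  [[0,2,0],[0,0,0]],
  [[0,1,0],[0,0,0]],
  [[0,1,0],[0,0,0]],
  [[0,0,0],[0,0,0]],
])

```text
time_s: 14.25
tool_pos: [0.4421, 0.3381, 0.099]
tool_rot: [-90.0, -0.0, 90.0]
force: [0.6, 0.1, -3.8]
grip_width: 0.0241
```

Emit:
carry_out([
  [[0,0.5,0],[0,0,0]],
  [[0,0,0],[0,0,0]],
])

```text
time_s: 14.45
tool_pos: [0.442, 0.338, 0.0983]
tool_rot: [-90.0, -0.0, 90.0]
force: [0.0, -0.5, -2.9]
grip_width: 0.0242
```

Emit:
carry_out([
  [[0,0.7,0],[0,0,0]],
  [[0,0,0],[0,0,0]],
  [[0,0.3,0],[0,0,0]],
  [[0,0,0],[0,0,0]],
])

```text
time_s: 14.85
tool_pos: [0.4422, 0.3382, 0.0976]
tool_rot: [-90.0, -0.0, 90.0]
force: [0.2, -1.0, -0.8]
grip_width: 0.0248
```

```bash
python3 - <<'E'
from h import *
o=env.get_obs();print(o['time_s'],o['tool_pos'],o['force'],o['grip_width'])
for c in ['scene']:
    im=env.read_camera(c); cv2.imwrite(f"pics/e_{c}.png",im[:,:,::-1])
E
```

```text
14.85 [0.44222364 0.33821009 0.09763514] [ 0.24879771 -0.97407679 -0.83259452] 0.024759244159917145
```

View pics/e_scene.png

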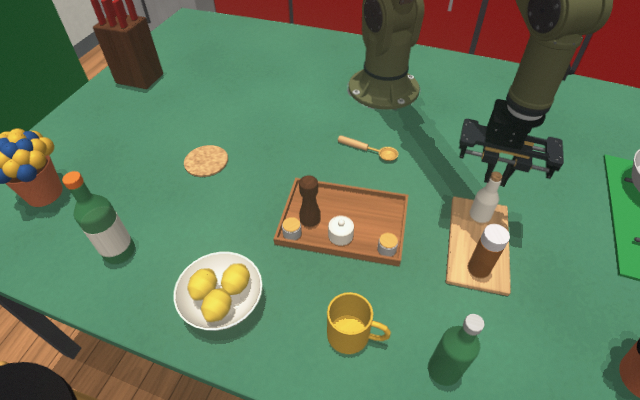

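Emit:
carry_out([
  [[0,0,0],[0,0,0]],
  [[0,0,0],[0,0,0]],
  [[0,0,0],[0,0,0]],
  [[0,0,0],[0,0,0]],
  [[0,0,0],[0,0,0]],
  [[0,0,0],[0,0,0]],
  [[0,-10,0],[0,0,0]],
  [[0,-25,0],[0,0,0]],
  [[0,-35,0],[0,0,0]],
  [[0,-30,0],[0,0,0]],
  [[-15,0,-6],[0,0,0]],
  [[-30,0,-10],[0,0,0]],
], jaw=1)

```text
time_s: 16.1
tool_pos: [0.4577, 0.2952, 0.1988]
tool_rot: [-90.1, -0.2, 90.3]
force: [0.1, -1.6, -0.5]
grip_width: 0.0866
```

Emit:
carry_out([
  [[-40,0,-15],[0,0,0]],
  [[-40,0,-15],[0,0,0]],
  [[-40,0,-15],[0,0,0]],
  [[-40,0,-15],[0,0,0]],
  [[-40,0,-15],[0,0,0]],
  [[-40,0,-15],[0,0,0]],
  [[-40,0,-15],[0,0,0]],
  [[-30,0,-10],[0,0,0]],
  [[-11,0,-5],[0,0,0]],
  [[0,0,0],[0,0,0]],
  [[0,0,0],[0,0,0]],
])

```text
time_s: 17.2
tool_pos: [0.5778, -0.0262, 0.1969]
tool_rot: [-90.0, -0.1, 90.1]
force: [-0.1, 0.5, -0.6]
grip_width: 0.0872
```

```bash
python3 - <<'E'
from h import *
o=env.get_obs();print(o['time_s'],o['tool_pos'],o['force'],o['grip_width']); addwrist(o['tool_pos'],o['tool_rot'])
for c in ['wrist']:
    im=env.read_camera(c); cv2.imwrite(f"pics/f_{c}.png",im[:,:,::-1])
for l,x0,z in [('mill',(.578,-.028),.008),('pot',(.6,.052),.008)]:
    r=outl('wrist',l)
    if r: 
        print(l,[(round(float(q['p']),2),np.round(q['xy']).tolist()) for q in r],fit(l,{'wrist':r[0]['mask']},z,np.array(x0)))
E
```

```text
17.2 [ 0.57779602 -0.02616749  0.19693811] [-0.10686844  0.47065355 -0.56944015] 0.0872166807353915
mill [(0.64, [318.0, 192.0])] (array([ 0.57772781, -0.02912942]), np.float64(0.033186001014419264))
pot [(0.88, [388.0, 194.0])] (array([0.59994132, 0.05241072]), np.float64(0.037539319840940166))
```

View pics/f_wrist.png

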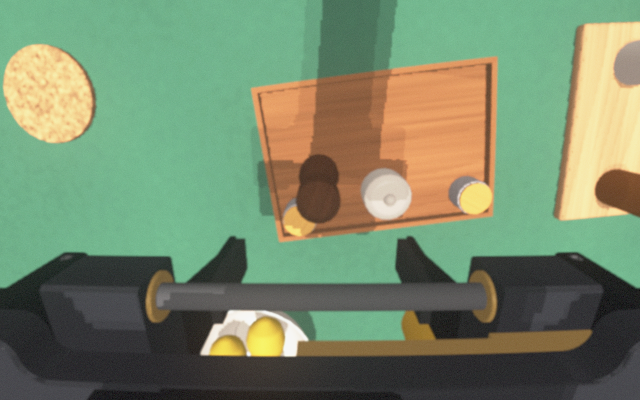

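Emit:
carry_out([
  [[-1,10,0],[0,0,0]],
  [[0,22,0],[0,0,0]],
  [[0,22,0],[0,0,0]],
  [[0,22,0],[0,0,0]],
  [[0,16,0],[0,0,0]],
  [[0,8,0],[0,0,0]],
  [[0,0,0],[0,0,0]],
  [[0,0,0],[0,0,0]],
])

```text
time_s: 18.15
tool_pos: [0.5785, -0.0288, 0.0976]
tool_rot: [-90.0, -0.0, 90.1]
force: [-0.1, -0.4, -0.8]
grip_width: 0.0866
```

Emit:
carry_out([
  [[0,0,0],[0,0,0]],
  [[0,0,0],[0,0,0]],
  [[0,0,0],[0,0,0]],
  [[0,0,0],[0,0,0]],
  [[0,0,0],[0,0,0]],
  [[0,0,0],[0,0,0]],
  [[0,0,0],[0,0,0]],
  [[0,0,0],[0,0,0]],
  [[0,0,0],[0,0,0]],
], jaw=0, squeeze=30)

```text
time_s: 19.05
tool_pos: [0.5782, -0.0288, 0.0972]
tool_rot: [-90.0, -0.0, 90.0]
force: [1.1, 0.5, 0.9]
grip_width: 0.0377
```

Emit:
carry_out([
  [[0,-5,0],[0,0,0]],
  [[0,-15,0],[0,0,0]],
  [[0,-25,0],[0,0,0]],
  [[0,-25,0],[0,0,0]],
  [[5,-10,2],[0,0,0]],
  [[20,0,5],[0,0,0]],
  [[35,0,7],[0,0,0]],
  [[40,0,8],[0,0,0]],
  [[40,0,8],[0,0,0]],
  [[40,0,8],[0,0,0]],
  [[40,0,7],[0,0,0]],
  [[40,0,6],[0,0,0]],
])

```text
time_s: 20.25
tool_pos: [0.5259, 0.2328, 0.1773]
tool_rot: [-90.0, -0.0, 90.1]
force: [0.8, -0.1, -0.9]
grip_width: 0.0377
```

Emit:
carry_out([
  [[40,0,5],[0,0,0]],
  [[35,0,4],[0,0,0]],
  [[25,0,1],[0,0,0]],
  [[14,0,0],[0,0,0]],
  [[0,10,0],[0,0,0]],
  [[0,20,0],[0,0,0]],
  [[0,20,0],[0,0,0]],
  [[0,12,0],[0,0,0]],
  [[0,6,0],[0,0,0]],
  [[0,3,0],[0,0,0]],
  [[0,0,0],[0,0,0]],
  [[0,0,0],[0,0,0]],
])

```text
time_s: 21.45
tool_pos: [0.5175, 0.3452, 0.1071]
tool_rot: [-90.1, -0.1, 90.0]
force: [-0.5, 0.6, -1.4]
grip_width: 0.0375
```

```bash
python3 - <<'E'
from h import *
o=env.get_obs();print(o['time_s'],o['tool_pos'],o['force'],o['grip_width'])
for c in ['scene']:
    im=env.read_camera(c); cv2.imwrite(f"pics/g_{c}.png",im[:,:,::-1])
E
```

```text
21.45 [0.51750608 0.34517578 0.10713136] [-0.47466103  0.64738875 -1.37968094] 0.03745996566554305
```

View pics/g_scene.png

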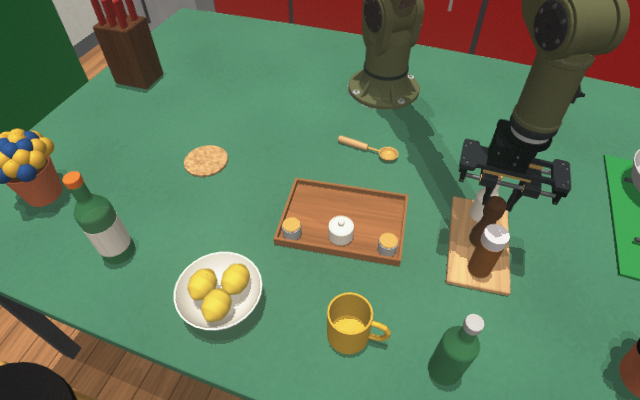

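Emit:
carry_out([
  [[0,1,0],[0,0,0]],
  [[0,1,0],[0,0,0]],
  [[0,0.7,0],[0,0,0]],
  [[0,0,0],[0,0,0]],
  [[0,0,0],[0,0,0]],
])

```text
time_s: 22.0
tool_pos: [0.5172, 0.3452, 0.1042]
tool_rot: [-90.0, -0.0, 90.0]
force: [-0.4, -1.0, 2.9]
grip_width: 0.0376
```

Emit:
carry_out([
  [[0,0.4,0],[0,0,0]],
  [[0,0,0],[0,0,0]],
])

```text
time_s: 22.2
tool_pos: [0.5174, 0.3453, 0.1042]
tool_rot: [-90.1, -0.1, 90.0]
force: [-0.5, -0.4, 5.5]
grip_width: 0.0375
```

Emit:
carry_out([
  [[0,0,0],[0,0,0]],
  [[0,0,0],[0,0,0]],
  [[0,0,0],[0,0,0]],
  [[0,0,0],[0,0,0]],
  [[0,0,0],[0,0,0]],
  [[0,0,0],[0,0,0]],
  [[0,-10,0],[0,0,0]],
  [[0,-25,0],[0,0,0]],
  [[0,-35,0],[0,0,0]],
  [[0,-25,0],[0,0,0]],
  [[-15,0,-5],[0,0,0]],
  [[-30,0,-8],[0,0,0]],
], jaw=1)

```text
time_s: 23.4
tool_pos: [0.5294, 0.3024, 0.1992]
tool_rot: [-90.1, -0.1, 90.3]
force: [1.1, -1.3, -0.4]
grip_width: 0.0868
```

Emit:
carry_out([
  [[-40,0,-12],[0,0,0]],
  [[-40,0,-12],[0,0,0]],
  [[-40,0,-12],[0,0,0]],
  [[-40,0,-12],[0,0,0]],
  [[-40,0,-11],[0,0,0]],
  [[-30,0,-8],[0,0,0]],
  [[-17,0,-3],[0,0,0]],
  [[0,20,0],[0,0,0]],
  [[0,40,0],[0,0,0]],
  [[0,20,0],[0,0,0]],
  [[0,0,0],[0,0,0]],
  [[0,0,0],[0,0,0]],
])

```text
time_s: 24.6
tool_pos: [0.6001, 0.0524, 0.1184]
tool_rot: [-90.0, 0.0, 90.0]
force: [0.9, -0.4, 0.6]
grip_width: 0.0866
```

```bash
python3 - <<'E'
from h import *
o=env.get_obs();print(o['time_s'],o['tool_pos'],o['tool_rot'],o['qpos'],o['force'],o['grip_width']); addwrist(o['tool_pos'],o['tool_rot'])
for c in ['wrist','scene']:
    im=env.read_camera(c); cv2.imwrite(f"pics/h_{c}.png",im[:,:,::-1])
for l,x0,z in [('pot',(.6,.052),.008)]:
  for c in ['wrist']:
    r=outl(c,l)
    if r: 
        print(l,[(round(float(q['p']),2),np.round(q['xy']).tolist()) for q in r],fit(l,{c:r[0]['mask']},z,np.array(x0)))
E
```

```text
24.6 [0.60008981 0.05243917 0.11837395] [-8.99901301e+01  1.66851390e-02  9.00072625e+01] [-25.8619912   15.73222862  21.72883199  96.50753531  -6.15761404
  68.95085133  87.35238882] [ 0.85584953 -0.39554219  0.64448955] 0.08663029764688647
pot [(0.76, [321.0, 194.0])] (array([0.59956753, 0.05162151]), np.float64(0.05076103208986693))
```

View pics/h_wrist.png

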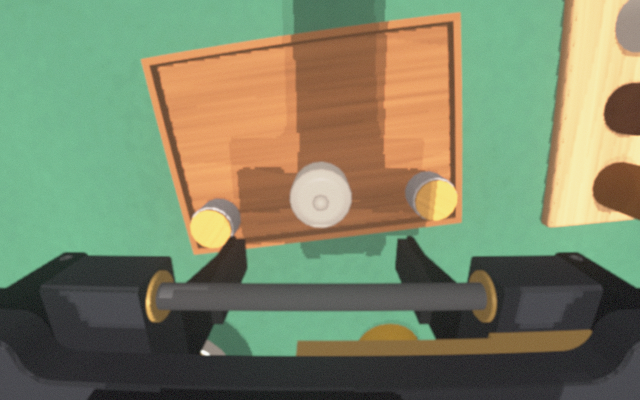

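View pics/h_scene.png

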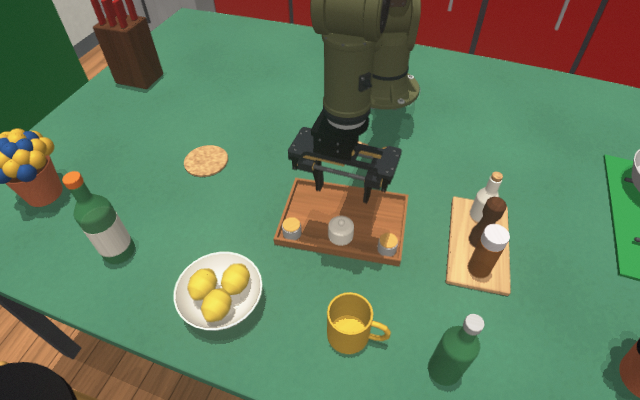

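Emit:
carry_out([
  [[-0.4,15,0],[0,0,0]],
  [[0,25,0],[0,0,0]],
  [[0,25,0],[0,0,0]],
  [[0,20,0],[0,0,0]],
  [[0,12,0],[0,0,0]],
  [[0,5,0],[0,0,0]],
  [[0,0,0],[0,0,0]],
  [[0,0,0],[0,0,0]],
])

```text
time_s: 25.55
tool_pos: [0.601, 0.0526, 0.017]
tool_rot: [-90.1, -0.0, 90.0]
force: [0.2, -0.7, 0.3]
grip_width: 0.0873
```

Emit:
carry_out([
  [[0,0,0],[0,0,0]],
  [[0,0,0],[0,0,0]],
  [[0,0,0],[0,0,0]],
  [[0,0,0],[0,0,0]],
  [[0,0,0],[0,0,0]],
  [[0,0,0],[0,0,0]],
  [[0,0,0],[0,0,0]],
  [[0,0,0],[0,0,0]],
], jaw=0, squeeze=25)

```text
time_s: 26.35
tool_pos: [0.6023, 0.0524, 0.0198]
tool_rot: [-90.2, -0.1, 90.0]
force: [-3.1, -0.7, 17.9]
grip_width: 0.0314
```

```bash
python3 - <<'E'
from h import *
o=env.get_obs();print(o['time_s'],o['tool_pos'],o['tool_rot'],o['force'],o['grip_width'])
for c in ['wrist','scene']:
    im=env.read_camera(c); cv2.imwrite(f"pics/i_{c}.png",im[:,:,::-1])
im=im[160:290,250:440]; cv2.imwrite("pics/i_zoom.png",cv2.resize(im[:,:,::-1],None,fx=4,fy=4))
E
```

```text
26.35 [0.6023199  0.05242909 0.01976962] [-9.02325143e+01 -5.39298143e-02  9.00112927e+01] [-3.14283243 -0.7040683  17.92689118] 0.031364634290799144
```

View pics/i_wrist.png

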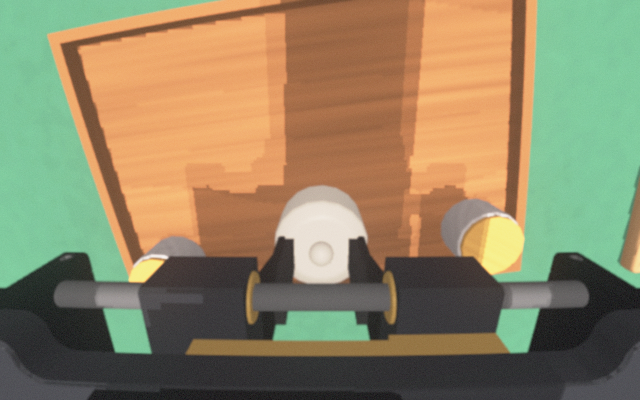

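View pics/i_zoom.png

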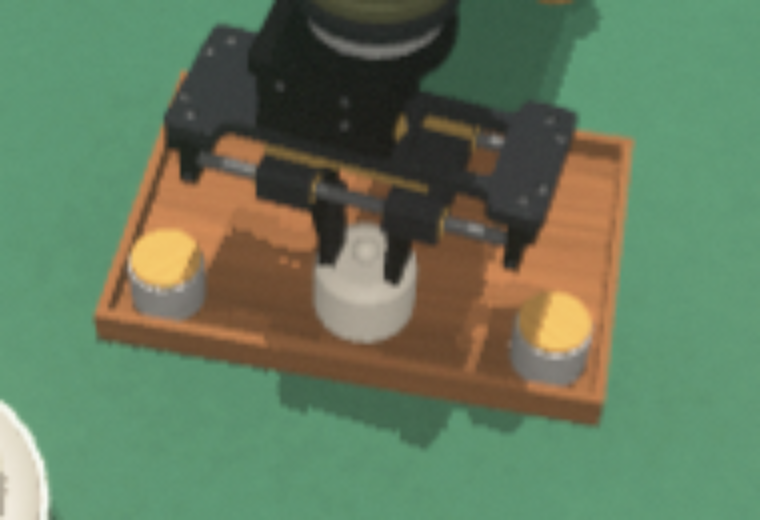

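```bash
python3 - <<'E'
from h import *
o=env.get_obs(); addwrist(o['tool_pos'],o['tool_rot'])
p=o['tool_pos']
print('h_scene expected tips',proj('scene',[[.6,.0524+.0434,.118],[.6,.0524-.0434,.118]]))
P=[[p[0],p[1]+s*.0157,p[2]] for s in (1,-1)]
print('now scene',proj('scene',P),'wrist',proj('wrist',P),'zoomed',(proj('scene',P)-[250,160])*4)
P=[[p[0],p[1]+s*.0157,.05] for s in (1,-1)]
print('z.05: ',(proj('scene',P)-[250,160])*4, proj('wrist',P))
im=cv2.imread('pics/h_scene.png')[160:290,250:440]; cv2.imwrite('pics/h_zoom.png',cv2.resize(im,None,fx=4,fy=4))
im=cv2.imread('pics/c_scene.png')[160:290,420:610]; cv2.imwrite('pics/c_zoom.png',cv2.resize(im,None,fx=4,fy=4))
print('c',(proj('scene',[[.592,.352+.024,.0985],[.592,.352-.024,.0985]])-[420,160])*4)
E
```

```text
h_scene expected tips [[362.37105044 208.29283971]
 [321.36543233 197.53417571]]
now scene [[346.61743266 235.0863399 ]
 [332.99220547 231.28484433]] wrist [[343.86883555 233.02980763]
 [297.33455145 233.05066709]] zoomed [[386.46973063 300.34535959]
 [331.9688219  285.13937731]]
z.05:  [[388.71379831 266.72450037]
 [332.78230552 251.37489271]] [[347.53739744 254.04216162]
 [293.72122525 254.07039825]]
c [[331.29223828 354.95438856]
 [231.31760238 328.41132402]]
```

View pics/h_zoom.png

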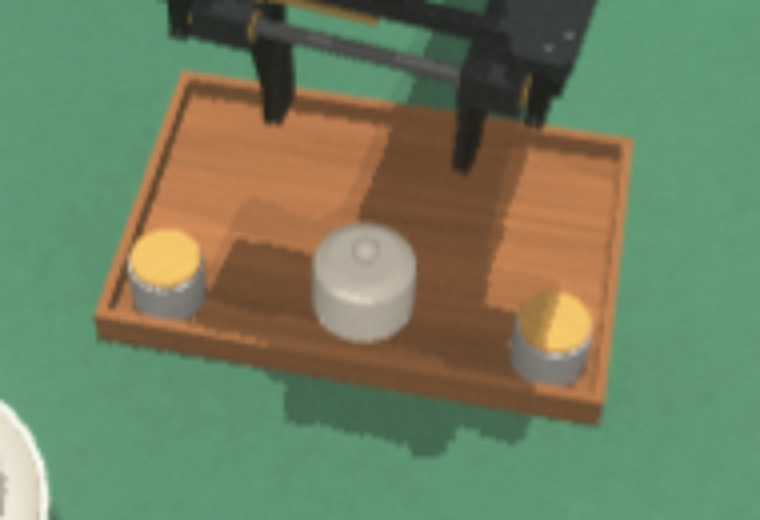

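View pics/c_zoom.png

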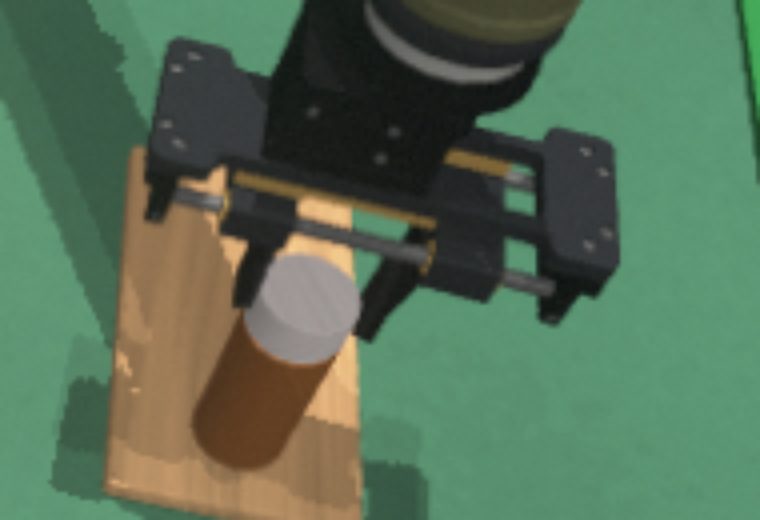

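Emit:
carry_out([
  [[0,-4,0],[0,0,0]],
  [[0,0,0],[0,0,0]],
  [[0,0,0],[0,0,0]],
  [[0,0,0],[0,0,0]],
  [[0,0,0],[0,0,0]],
  [[0,0,0],[0,0,0]],
  [[0,0,0],[0,0,0]],
  [[0,0,0],[0,0,0]],
], jaw=1)

```text
time_s: 27.25
tool_pos: [0.6001, 0.0526, 0.02]
tool_rot: [-90.0, -0.0, 90.0]
force: [1.0, 0.0, -0.3]
grip_width: 0.0791
```

```bash
python3 - <<'E'
from h import *
o=env.get_obs();print(o['time_s'],o['tool_pos'],o['tool_rot'],o['force'],o['grip_width'])
addwrist(o['tool_pos'],o['tool_rot'])
for c in ['wrist','scene']:
    im=env.read_camera(c); cv2.imwrite(f"pics/j_{c}.png",im[:,:,::-1])
    r=outl(c,'pot'); print(c,r[0]['p'],r[0]['xy'],fit('pot',{c:r[0]['mask']},.008,np.array([.6,.052])))
im=im[160:290,250:440]; cv2.imwrite("pics/j_zoom.png",cv2.resize(im[:,:,::-1],None,fx=4,fy=4))
E
```

```text
27.25 [0.60008516 0.0526195  0.01999488] [-8.99975109e+01 -1.16432787e-03  9.00381027e+01] [ 0.95722296  0.04539828 -0.32005446] 0.07914675441186504
wrist 0.74 [320.7, 240.3] (array([0.59953678, 0.05214141]), np.float64(0.05811357907334003))
scene 0.91 [339.8, 228.9] (array([0.59924334, 0.05260574]), np.float64(0.054145982717411334))
```

View pics/j_wrist.png

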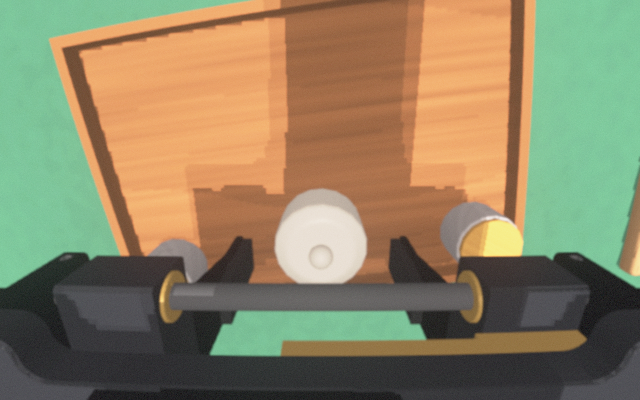

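View pics/j_zoom.png

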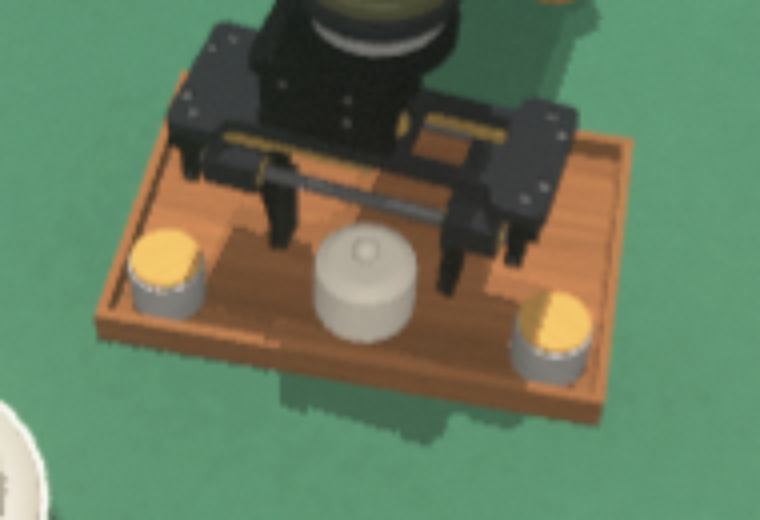

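```bash
python3 - <<'E'
from h import *
for z in (.02,.03,.04,.045,.05,.09): print(z,(proj('scene',[[.6,.0526+.047,z],[.6,.0526-.047,z]])-[250,160]).ravel()*4, (proj('scene',[[.6,.0526+.09,z],[.6,.0526-.09,z]])-[250,160]).ravel()*4)
E
```

```text
0.02 [443.80138379 311.48907514 280.92735313 266.15255407] [520.60434475 332.83082934 208.78519882 246.03806165]
0.03 [445.03532389 300.5125302  280.76238939 255.03225513] [522.51972381 321.93364663 208.02323472 234.86544307]
0.04 [446.28959896 289.34466938 280.59466452 243.72322139] [524.46708244 310.84436863 207.2490659  223.50564461]
0.045 [446.92451128 283.68749914 280.50974603 237.99649614] [525.45299209 305.22617311 206.85731808 217.75415316]
0.05 [447.56468811 277.98068529 280.42411223 232.2208502 ] [526.44718506 299.55810925 206.46241414 211.95417017]
0.09 [452.883269   230.46186839 279.71223105 184.18085725] [534.71113761 252.33986849 203.18513381 163.73672217]
```

Emit:
carry_out([
  [[0,5,0],[0,0,0]],
  [[0,5,0],[0,0,0]],
  [[0,3,0],[0,0,0]],
  [[0,0,0],[0,0,0]],
  [[0,0,0],[0,0,0]],
])

```text
time_s: 27.95
tool_pos: [0.6, 0.0525, 0.0069]
tool_rot: [-90.0, 0.0, 90.0]
force: [-0.5, -0.2, -1.1]
grip_width: 0.087
```

Emit:
carry_out([
  [[0,3,0],[0,0,0]],
  [[0,2,0],[0,0,0]],
  [[0,1,0],[0,0,0]],
  [[0,0,0],[0,0,0]],
  [[0,0,0],[0,0,0]],
])

```text
time_s: 28.45
tool_pos: [0.6001, 0.0526, 0.0011]
tool_rot: [-90.0, -0.0, 90.0]
force: [0.3, 0.9, 0.4]
grip_width: 0.0873
```

Emit:
carry_out([
  [[0,0,0],[0,0,0]],
  [[0,0,0],[0,0,0]],
  [[0,0,0],[0,0,0]],
  [[0,0,0],[0,0,0]],
  [[0,0,0],[0,0,0]],
  [[0,0,0],[0,0,0]],
  [[0,0,0],[0,0,0]],
], jaw=0, squeeze=25)

```text
time_s: 29.15
tool_pos: [0.6001, 0.0526, 0.0011]
tool_rot: [-90.0, -0.0, 90.0]
force: [0.2, 1.0, 0.8]
grip_width: 0.055
```

```bash
python3 - <<'E'
from h import *
o=env.get_obs();print(o['time_s'],o['tool_pos'],o['tool_rot'],o['force'],o['grip_width'])
for c in ['scene']:
    im=env.read_camera(c); cv2.imwrite(f"pics/k_{c}.png",im[:,:,::-1])
im=im[160:290,250:440]; cv2.imwrite("pics/k_zoom.png",cv2.resize(im[:,:,::-1],None,fx=4,fy=4))
E
```

```text
29.15 [0.60010924 0.05256877 0.00109777] [-9.00034954e+01 -1.64813274e-03  9.00343026e+01] [0.23766112 0.95377806 0.75734691] 0.05502895464900785
```

View pics/k_zoom.png

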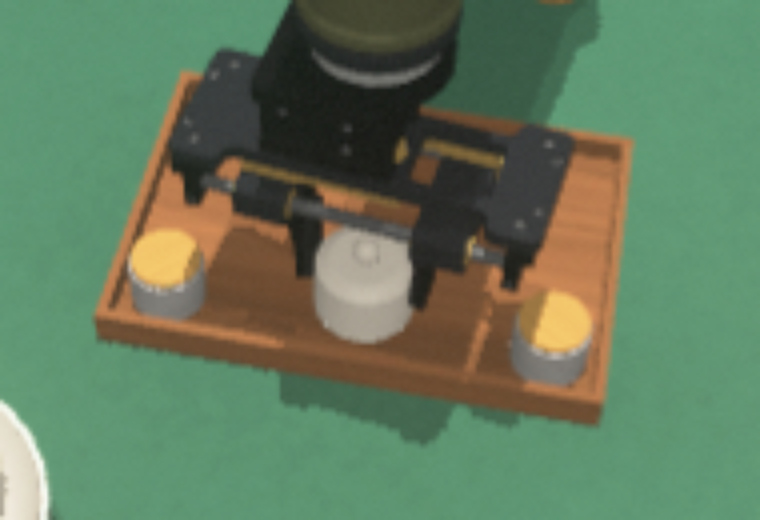

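Emit:
carry_out([
  [[0,-4,0],[0,0,0]],
  [[0,-12,0],[0,0,0]],
  [[0,-20,0],[0,0,0]],
  [[0,-20,0],[0,0,0]],
  [[-5,-9,1],[0,0,0]],
  [[-20,0,5],[0,0,0]],
  [[-30,0,9],[0,0,0]],
  [[-40,0,11],[0,0,0]],
  [[-40,0,11],[0,0,0]],
  [[-40,0,11],[0,0,0]],
  [[-40,0,12],[0,0,0]],
  [[-40,0,12],[0,0,0]],
])

```text
time_s: 30.4
tool_pos: [0.5272, -0.2042, 0.0663]
tool_rot: [-90.0, -0.0, 90.0]
force: [0.8, -0.1, -1.5]
grip_width: 0.0551
```

Emit:
carry_out([
  [[-40,0,12],[0,0,0]],
  [[-35,0,10],[0,0,0]],
  [[-30,0,8],[0,0,0]],
  [[-20,0,6],[0,0,0]],
  [[-10,0,3],[0,0,0]],
  [[0,0,0],[0,0,0]],
  [[0,0,0],[0,0,0]],
])

```text
time_s: 31.1
tool_pos: [0.4899, -0.336, 0.0659]
tool_rot: [-90.0, -0.1, 90.1]
force: [0.6, -0.2, -2.5]
grip_width: 0.0548
```

```bash
python3 - <<'E'
from h import *
o=env.get_obs();print(o['time_s'],o['tool_pos'],o['tool_rot'],o['qpos'],o['force'],o['grip_width'])
addwrist(o['tool_pos'],o['tool_rot'])
for c in ['wrist','scene','top']:
    im=env.read_camera(c); cv2.imwrite(f"pics/l_{c}.png",im[:,:,::-1])
    for l in ['trivet']:
        for q in outl(c,l)[:2]:
            cs=max(cv2.findContours(q['mask'].astype(np.uint8),cv2.RETR_EXTERNAL,cv2.CHAIN_APPROX_NONE)[0],key=cv2.contourArea).reshape(-1,2)
            print(c,l,q['p'],q['xy'],cv2.minEnclosingCircle((ray(c,cs,.008)*1e3).astype(np.float32)))
E
```

```text
31.1 [ 0.48986634 -0.33604546  0.06590795] [-9.00094897e+01 -7.54350244e-02  9.00943759e+01] [  4.22603367  18.91975785  33.07213548 101.05591004 -11.48575535
  63.42226491 131.15532838] [ 0.59999764 -0.15987012 -2.47192417] 0.05480461758771731
wrist trivet 0.73 [285.5, 178.8] ((480.15093994140625, -359.0914306640625), 58.10485076904297)
scene trivet 0.88 [205.4, 163.7] ((485.9527587890625, -358.3309631347656), 61.439430236816406)
top trivet 0.65 [476.8, 215.7] ((526.8946533203125, -362.0302429199219), 32.465633392333984)
```

View pics/l_wrist.png

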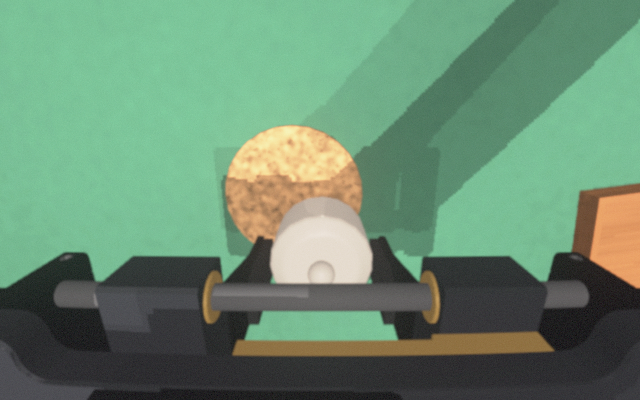

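View pics/l_scene.png

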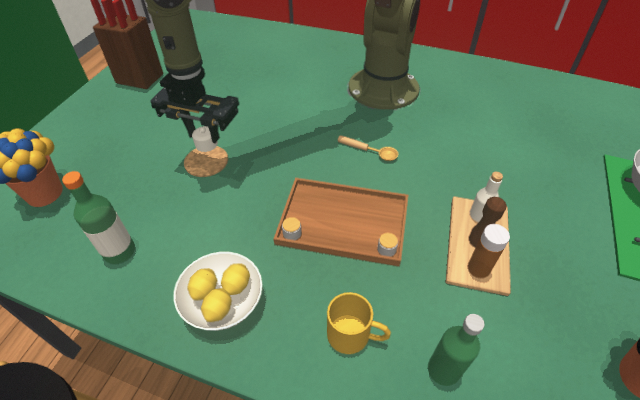

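Emit:
carry_out([
  [[-12,0,4],[0,0,0]],
  [[-10,0,4],[0,0,0]],
  [[0,10,0],[0,0,0]],
  [[0,18,0],[0,0,0]],
  [[0,16,0],[0,0,0]],
  [[0,10,0],[0,0,0]],
  [[0,5,0],[0,0,0]],
  [[0,2,0],[0,0,0]],
  [[0,1,0],[0,0,0]],
  [[0,0,0],[0,0,0]],
  [[0,0,0],[0,0,0]],
])

```text
time_s: 32.5
tool_pos: [0.4818, -0.3597, 0.0047]
tool_rot: [-90.1, 0.0, 90.0]
force: [-0.2, 0.1, -1.4]
grip_width: 0.0551
```

Emit:
carry_out([
  [[0,1,0],[0,0,0]],
  [[0,0,0],[0,0,0]],
  [[0,0.5,0],[0,0,0]],
  [[0,0,0],[0,0,0]],
])

```text
time_s: 32.9
tool_pos: [0.4814, -0.3594, 0.0025]
tool_rot: [-90.0, -0.0, 90.0]
force: [-0.6, 0.2, -1.6]
grip_width: 0.0551
```

Emit:
carry_out([
  [[0,1,0],[0,0,0]],
  [[0,0,0],[0,0,0]],
  [[0,0.5,0],[0,0,0]],
  [[0,0,0],[0,0,0]],
])

```text
time_s: 33.3
tool_pos: [0.4814, -0.3595, 0.0011]
tool_rot: [-90.0, -0.0, 90.0]
force: [-0.6, -0.2, -1.2]
grip_width: 0.0548
```

Emit:
carry_out([
  [[0,0.3,0],[0,0,0]],
  [[0,0,0],[0,0,0]],
])

```text
time_s: 33.5
tool_pos: [0.4814, -0.3595, 0.0011]
tool_rot: [-90.0, -0.0, 90.0]
force: [-1.1, 1.3, 2.3]
grip_width: 0.0551
```

Contact. Release and rise, then check the pot and the board.

Emit:
carry_out([
  [[0,0,0],[0,0,0]],
  [[0,0,0],[0,0,0]],
  [[0,0,0],[0,0,0]],
  [[0,0,0],[0,0,0]],
  [[0,0,0],[0,0,0]],
  [[0,-10,0],[0,0,0]],
  [[0,-25,0],[0,0,0]],
  [[0,-40,0],[0,0,0]],
  [[0,-45,0],[0,0,0]],
  [[0,-45,0],[0,0,0]],
  [[0,-35,0],[0,0,0]],
  [[15,0,0],[0,0,0]],
], jaw=1)

```text
time_s: 34.7
tool_pos: [0.483, -0.349, 0.2079]
tool_rot: [-90.5, 0.4, 89.8]
force: [-0.4, -0.2, 0.1]
grip_width: 0.0872
```

Emit:
carry_out([
  [[40,0,-2],[0,0,0]],
  [[40,0,-2],[0,0,0]],
  [[40,0,-2],[0,0,0]],
  [[40,0,-2],[0,0,0]],
  [[40,0,-2],[0,0,0]],
  [[40,0,-2],[0,0,0]],
  [[40,0,-2],[0,0,0]],
  [[40,0,-2],[0,0,0]],
  [[40,0,-2],[0,0,0]],
  [[40,0,-2],[0,0,0]],
  [[40,0,-2],[0,0,0]],
  [[40,0,-2],[0,0,0]],
])

```text
time_s: 35.9
tool_pos: [0.5051, 0.1369, 0.2018]
tool_rot: [-90.1, -0.0, 90.0]
force: [0.8, -0.7, -0.5]
grip_width: 0.0873
```

Emit:
carry_out([
  [[40,0,-2],[0,0,0]],
  [[40,0,-2],[0,0,0]],
  [[40,0,-2],[0,0,0]],
  [[40,0,-2],[0,0,0]],
  [[30,0,-2],[0,0,0]],
  [[0,0,0],[0,0,0]],
  [[0,0,0],[0,0,0]],
])

```text
time_s: 36.6
tool_pos: [0.5149, 0.3257, 0.201]
tool_rot: [-90.0, 0.0, 90.1]
force: [0.3, -1.5, -0.4]
grip_width: 0.0872
```

```bash
python3 - <<'E'
from h import *
o=env.get_obs();print(o['time_s'],o['tool_pos'],o['tool_rot'],o['force'],o['grip_width'])
addwrist(o['tool_pos'],o['tool_rot'])
for c in ['wrist','scene','top']:
    im=env.read_camera(c); cv2.imwrite(f"pics/m_{c}.png",im[:,:,::-1])
for c in ['scene','top']:
    r=outl(c,'pot')
    if r: print('pot',c,r[0]['p'],r[0]['xy'],fit('pot',{c:r[0]['mask']},.008,np.array([.482,-.359])))
for l,x0 in [('mill',(.517,.345)),('cruet',(.442,.338)),('jar',(.592,.352))]:
  for q in outl('wrist',l)[:2]: print(l,q['p'],q['xy'],fit(l,{'wrist':q['mask']},.015,np.array(x0)))
E
```

```text
36.6 [0.5148792  0.32569735 0.20103653] [-9.00202429e+01  4.02538828e-02  9.00958249e+01] [ 0.31173706 -1.46577974 -0.38947566] 0.08721085877028419
pot scene 0.69 [203.9, 155.6] (array([ 0.48101929, -0.35827012]), np.float64(0.05413323143548587))
pot top 0.84 [486.1, 233.6] (array([ 0.48129029, -0.36094839]), np.float64(0.08215824520172343))
mill 0.97 [338.6, 191.9] (array([0.5166407 , 0.34521733]), np.float64(0.04258173055062975))
cruet 0.79 [334.0, 112.8] (array([0.4416846, 0.339068 ]), np.float64(0.0406051907666547))
cruet 0.4 [331.0, 150.4] (array([0.48700323, 0.37294211]), np.float64(0.8514631792855968))
jar 0.61 [345.8, 253.8] (array([0.584971  , 0.35087805]), np.float64(0.28124945467236717))
```

View pics/m_wrist.png

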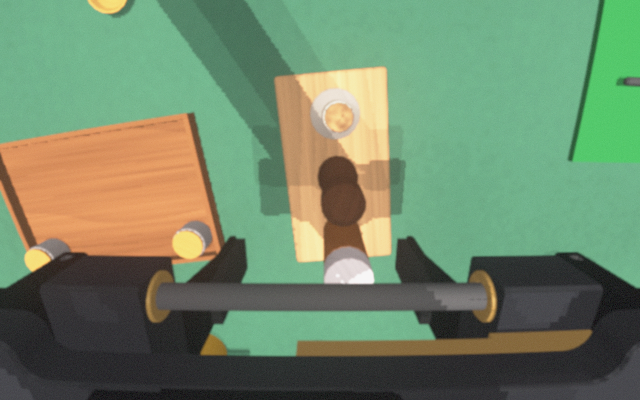

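View pics/m_scene.png

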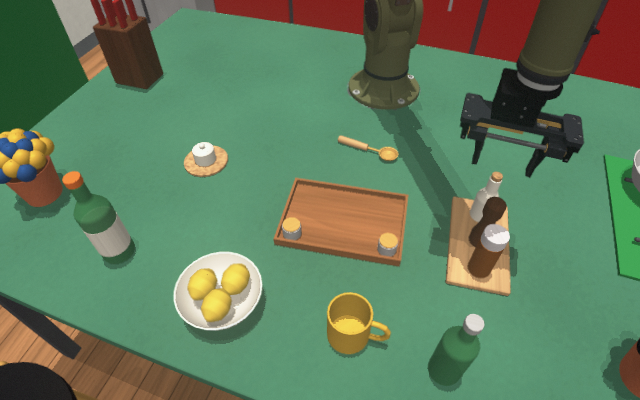

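Emit:
carry_out([
  [[12,0,-1],[0,0,0]],
  [[7,8,-1],[0,0,0]],
  [[0,22,0],[0,0,0]],
  [[0,25,0],[0,0,0]],
  [[0,25,0],[0,0,0]],
  [[0,19,0],[0,0,0]],
  [[0,10,0],[0,0,0]],
  [[0,0,0],[0,0,0]],
  [[0,0,0],[0,0,0]],
])

```text
time_s: 37.9
tool_pos: [0.5172, 0.3452, 0.0923]
tool_rot: [-90.0, -0.0, 90.1]
force: [0.5, 0.1, 0.5]
grip_width: 0.087
```

Emit:
carry_out([
  [[0,0,0],[0,0,0]],
  [[0,0,0],[0,0,0]],
  [[0,0,0],[0,0,0]],
  [[0,0,0],[0,0,0]],
  [[0,0,0],[0,0,0]],
  [[0,0,0],[0,0,0]],
  [[0,0,0],[0,0,0]],
  [[0,0,0],[0,0,0]],
  [[0,0,0],[0,0,0]],
], jaw=0, squeeze=30)

```text
time_s: 38.8
tool_pos: [0.5169, 0.3447, 0.0918]
tool_rot: [-90.0, -0.0, 90.0]
force: [-0.1, 0.9, 0.1]
grip_width: 0.0388
```

Emit:
carry_out([
  [[0,-5,0],[0,0,0]],
  [[0,-15,0],[0,0,0]],
  [[0,-20,0],[0,0,0]],
  [[0,-15,0],[0,0,0]],
  [[-5,-5,0],[0,0,0]],
  [[-20,0,0],[0,0,0]],
  [[-35,0,-4],[0,0,0]],
  [[-40,0,-7],[0,0,0]],
  [[-40,0,-8],[0,0,0]],
  [[-40,0,-8],[0,0,0]],
  [[-40,0,-8],[0,0,0]],
  [[-40,0,-8],[0,0,0]],
])

```text
time_s: 40.0
tool_pos: [0.5589, 0.0807, 0.1508]
tool_rot: [-89.9, 0.0, 89.9]
force: [0.6, 0.7, -1.4]
grip_width: 0.039
```

Emit:
carry_out([
  [[-40,0,-8],[0,0,0]],
  [[-35,0,-6],[0,0,0]],
  [[-25,0,-4],[0,0,0]],
  [[-13,0,0],[0,0,0]],
  [[0,0,0],[0,0,0]],
  [[0,10,0],[0,0,0]],
  [[0,20,0],[0,0,0]],
  [[0,15,0],[0,0,0]],
  [[0,10,0],[0,0,0]],
  [[0,5,0],[0,0,0]],
  [[0,2,0],[0,0,0]],
  [[0,0,0],[0,0,0]],
])

```text
time_s: 41.2
tool_pos: [0.5784, -0.0283, 0.0899]
tool_rot: [-90.0, -0.0, 90.0]
force: [-0.2, -0.2, -1.8]
grip_width: 0.0393
```

Emit:
carry_out([
  [[0,0,0],[0,0,0]],
  [[0,0,0],[0,0,0]],
])

```text
time_s: 41.4
tool_pos: [0.5787, -0.0285, 0.0905]
tool_rot: [-90.1, -0.0, 90.0]
force: [0.6, -0.3, -1.3]
grip_width: 0.039
```

Emit:
carry_out([
  [[0,2,0.5],[0,0,0]],
  [[0,1,0],[0,0,0]],
  [[0,1,0],[0,0,0]],
  [[0,0.5,0],[0,0,0]],
  [[0,0,0],[0,0,0]],
  [[0,0,0],[0,0,0]],
])

```text
time_s: 42.0
tool_pos: [0.5777, -0.0284, 0.0853]
tool_rot: [-90.0, -0.0, 90.0]
force: [1.0, -0.4, -2.0]
grip_width: 0.0389
```

Emit:
carry_out([
  [[0,0.5,0],[0,0,0]],
  [[0,0,0],[0,0,0]],
  [[0,0.3,0],[0,0,0]],
  [[0,0,0],[0,0,0]],
])

```text
time_s: 42.4
tool_pos: [0.5779, -0.0284, 0.0848]
tool_rot: [-90.0, -0.0, 90.0]
force: [0.0, 0.2, 0.4]
grip_width: 0.0392
```

```bash
python3 - <<'E'
from h import *
o=env.get_obs();print(o['time_s'],o['tool_pos'],o['tool_rot'],o['force'],o['grip_width'])
addwrist(o['tool_pos'],o['tool_rot'])
for c in ['wrist','scene']:
    im=env.read_camera(c); cv2.imwrite(f"pics/n_{c}.png",im[:,:,::-1])
    for q in outl(c,'mill')[:1]: print('mill',c,q['p'],q['xy'],fit('mill',{c:q['mask']},.008,np.array([.578,-.028])))
im=im[160:290,250:440]; cv2.imwrite("pics/n_zoom.png",cv2.resize(im[:,:,::-1],None,fx=4,fy=4))
E
```

```text
42.4 [ 0.57789382 -0.02837191  0.08476793] [-9.00325853e+01 -6.66800438e-03  9.00393962e+01] [0.04775992 0.15360183 0.43946846] 0.0391681956798416
mill wrist 0.94 [319.1, 237.5] (array([ 0.5764866 , -0.02842945]), np.float64(0.12202826121385957))
mill scene 0.7 [310.9, 204.9] (array([ 0.57573299, -0.02803087]), np.float64(0.16717161516192014))
```

View pics/n_zoom.png

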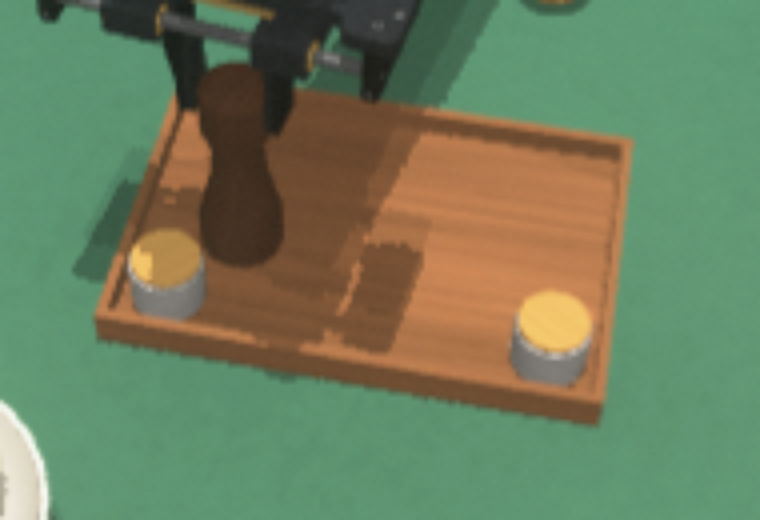

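Emit:
carry_out([
  [[0,0,0],[0,0,0]],
  [[0,0,0],[0,0,0]],
  [[0,0,0],[0,0,0]],
  [[0,0,0],[0,0,0]],
  [[0,0,0],[0,0,0]],
  [[0,0,0],[0,0,0]],
  [[0,-10,0],[0,0,0]],
  [[0,-30,0],[0,0,0]],
  [[0,-45,0],[0,0,0]],
  [[0,-30,0],[0,0,0]],
  [[15,0,6],[0,0,0]],
  [[30,0,10],[0,0,0]],
], jaw=1)

```text
time_s: 43.8
tool_pos: [0.563, 0.0138, 0.202]
tool_rot: [-90.3, 0.1, 89.7]
force: [-0.5, 0.2, -0.3]
grip_width: 0.087
```

Emit:
carry_out([
  [[40,0,15],[0,0,0]],
  [[40,0,15],[0,0,0]],
  [[40,0,15],[0,0,0]],
  [[40,0,15],[0,0,0]],
  [[40,0,15],[0,0,0]],
  [[40,0,15],[0,0,0]],
  [[40,0,15],[0,0,0]],
  [[30,0,10],[0,0,0]],
  [[12,0,5],[0,0,0]],
  [[0,0,0],[0,0,0]],
  [[0,0,0],[0,0,0]],
  [[0,0,0],[0,0,0]],
])

```text
time_s: 45.0
tool_pos: [0.4429, 0.3361, 0.1997]
tool_rot: [-90.0, 0.0, 89.8]
force: [0.2, 0.1, -0.4]
grip_width: 0.0867
```

```bash
python3 - <<'E'
from h import *
o=env.get_obs();print(o['time_s'],o['tool_pos'],o['tool_rot'],o['force'],o['grip_width'])
addwrist(o['tool_pos'],o['tool_rot'])
im=env.read_camera('scene'); cv2.imwrite("pics/o_scene.png",im[:,:,::-1])
im=env.read_camera('wrist'); cv2.imwrite("pics/o_wrist.png",im[:,:,::-1])
for q in outl('scene','mill')[:1]: print('mill',q['p'],q['xy'],fit('mill',{'scene':q['mask']},.008,np.array([.578,-.028])))
for q in outl('wrist','cruet')[:1]: print('cruet',q['p'],q['xy'],fit('cruet',{'wrist':q['mask']},.015,np.array([.442,.338])))
E
```

```text
45.0 [0.44287393 0.33613895 0.19967237] [-9.00395398e+01  4.57462257e-02  8.98256038e+01] [ 0.17512099  0.10682248 -0.40805758] 0.08666520549329247
mill 0.8 [311.1, 203.8] (array([ 0.57862383, -0.02663254]), np.float64(0.05072995133657754))
cruet 0.67 [321.2, 182.7] (array([0.44181377, 0.33883843]), np.float64(0.036524832107875715))
```

View pics/o_wrist.png

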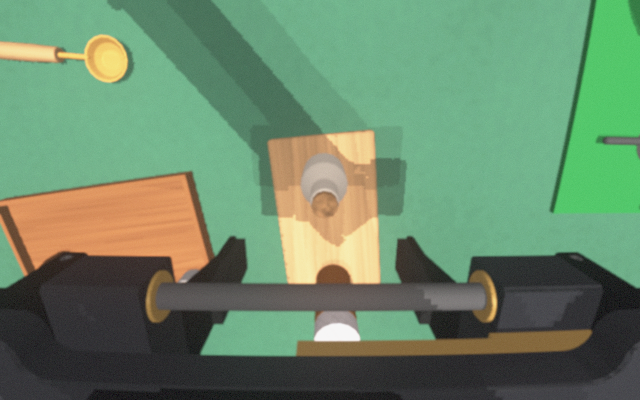

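Emit:
carry_out([
  [[1.5,12,0.5],[0,0,0]],
  [[0,25,0],[0,0,0]],
  [[0,28,0],[0,0,0]],
  [[0,25,0],[0,0,0]],
  [[0,16,0],[0,0,0]],
  [[0,10,0],[0,0,0]],
  [[0,0,0],[0,0,0]],
  [[0,0,0],[0,0,0]],
])

```text
time_s: 46.0
tool_pos: [0.4412, 0.3402, 0.0838]
tool_rot: [-90.0, -0.0, 90.0]
force: [-0.4, 0.1, 0.7]
grip_width: 0.0871
```

Emit:
carry_out([
  [[0,0,0],[0,0,0]],
  [[0,0,0],[0,0,0]],
  [[0,0,0],[0,0,0]],
  [[0,0,0],[0,0,0]],
  [[0,0,0],[0,0,0]],
  [[0,0,0],[0,0,0]],
  [[0,0,0],[0,0,0]],
  [[0,0,0],[0,0,0]],
  [[0,0,0],[0,0,0]],
  [[0,0,0],[0,0,0]],
  [[0,0,0],[0,0,0]],
], jaw=0, squeeze=30)

```text
time_s: 47.1
tool_pos: [0.4409, 0.3398, 0.0834]
tool_rot: [-90.0, 0.0, 90.0]
force: [-0.8, -1.1, -0.3]
grip_width: 0.025
```

Emit:
carry_out([
  [[0,-5,0],[0,0,0]],
  [[0,-15,0],[0,0,0]],
  [[0,-20,0],[0,0,0]],
  [[0,-15,0],[0,0,0]],
  [[-10,-5,-3],[0,0,0]],
  [[-25,0,-7],[0,0,0]],
  [[-35,0,-9],[0,0,0]],
  [[-40,0,-10],[0,0,0]],
  [[-40,0,-10],[0,0,0]],
  [[-40,0,-10],[0,0,0]],
  [[-40,0,-9],[0,0,0]],
  [[-35,0,-8],[0,0,0]],
])

```text
time_s: 48.3
tool_pos: [0.507, 0.0715, 0.1435]
tool_rot: [-90.0, 0.0, 89.9]
force: [1.1, 0.7, -2.7]
grip_width: 0.0248
```

Emit:
carry_out([
  [[-22,0,-5],[0,0,0]],
  [[-10,0,-2],[0,0,0]],
  [[0,0,0],[0,0,0]],
  [[0,10,0],[0,0,0]],
  [[0,20,0],[0,0,0]],
  [[0,15,0],[0,0,0]],
  [[0,10,0],[0,0,0]],
  [[0,5,0],[0,0,0]],
  [[0,2,0],[0,0,0]],
  [[0,0,0],[0,0,0]],
  [[0,0,0],[0,0,0]],
  [[0,0,0],[0,0,0]],
])

```text
time_s: 49.5
tool_pos: [0.5147, 0.0431, 0.0821]
tool_rot: [-90.1, -0.0, 90.0]
force: [0.6, 0.1, -3.6]
grip_width: 0.0254
```

Emit:
carry_out([
  [[-0.4,2,0.2],[0,0,0]],
  [[0,1.5,0],[0,0,0]],
  [[0,1,0],[0,0,0]],
  [[0,0.5,0],[0,0,0]],
  [[0,0,0],[0,0,0]],
  [[0,0,0],[0,0,0]],
])

```text
time_s: 50.1
tool_pos: [0.5139, 0.0427, 0.0764]
tool_rot: [-90.0, -0.0, 90.0]
force: [0.0, -0.1, -2.6]
grip_width: 0.0251
```

Emit:
carry_out([
  [[0,0.5,0],[0,0,0]],
  [[0,0,0],[0,0,0]],
  [[0,0.3,0],[0,0,0]],
  [[0,0,0],[0,0,0]],
])

```text
time_s: 50.5
tool_pos: [0.5144, 0.0426, 0.0764]
tool_rot: [-90.1, -0.0, 90.0]
force: [-1.5, -1.2, 3.8]
grip_width: 0.0249
```

```bash
python3 - <<'E'
from h import *
o=env.get_obs();print(o['time_s'],o['tool_pos'],o['tool_rot'],o['force'],o['grip_width'])
addwrist(o['tool_pos'],o['tool_rot'])
for c in ['wrist','scene']:
    im=env.read_camera(c); cv2.imwrite(f"pics/p_{c}.png",im[:,:,::-1])
    for q in outl(c,'cruet')[:1]: print('cruet',c,q['p'],q['xy'],fit('cruet',{c:q['mask']},.008,np.array([.5155,.043])))
im=im[140:290,250:440]; cv2.imwrite("pics/p_zoom.png",cv2.resize(im[:,:,::-1],None,fx=4,fy=4))
E
```

```text
50.5 [0.5144146  0.0426266  0.07641177] [-9.00626201e+01 -1.23627568e-02  9.00307496e+01] [-1.54664106 -1.24401204  3.83345138] 0.024867654871025685
cruet wrist 0.94 [318.7, 226.2] (array([0.50944854, 0.04263216]), np.float64(0.16146241235384629))
cruet scene 0.94 [347.8, 193.2] (array([0.51455649, 0.0429612 ]), np.float64(0.11909223402040392))
```

View pics/p_zoom.png

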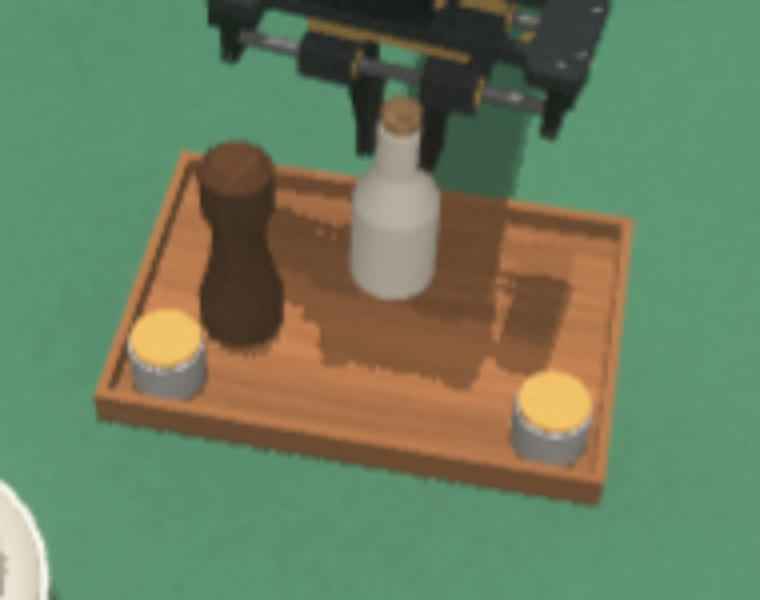

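Emit:
carry_out([
  [[0,0,0],[0,0,0]],
  [[0,0,0],[0,0,0]],
  [[0,0,0],[0,0,0]],
  [[0,0,0],[0,0,0]],
  [[0,0,0],[0,0,0]],
  [[0,0,0],[0,0,0]],
  [[0,0,0],[0,0,0]],
  [[0,-10,0],[0,0,0]],
  [[0,-30,0],[0,0,0]],
  [[0,-45,0],[0,0,0]],
  [[0,-38,0],[0,0,0]],
  [[15,0,-4],[0,0,0]],
], jaw=1)

```text
time_s: 51.9
tool_pos: [0.5218, 0.056, 0.2059]
tool_rot: [-90.7, -0.1, 89.8]
force: [0.2, 0.0, -0.0]
grip_width: 0.0869
```

Emit:
carry_out([
  [[40,0,-10],[0,0,0]],
  [[40,0,-10],[0,0,0]],
  [[40,0,-10],[0,0,0]],
  [[40,0,-10],[0,0,0]],
  [[40,0,-10],[0,0,0]],
  [[40,0,-10],[0,0,0]],
  [[30,0,-8],[0,0,0]],
  [[24,0,-5],[0,0,0]],
  [[0,0,0],[0,0,0]],
  [[0,0,0],[0,0,0]],
])

```text
time_s: 52.9
tool_pos: [0.5903, 0.352, 0.1981]
tool_rot: [-90.0, 0.1, 90.1]
force: [-0.1, -0.1, 0.4]
grip_width: 0.0869
```

```bash
python3 - <<'E'
from h import *
o=env.get_obs();print(o['time_s'],o['tool_pos'],o['tool_rot'],o['force'],o['grip_width'])
addwrist(o['tool_pos'],o['tool_rot'])
im=env.read_camera('scene'); cv2.imwrite("pics/q_scene.png",im[:,:,::-1])
im=env.read_camera('wrist'); cv2.imwrite("pics/q_wrist.png",im[:,:,::-1])
for q in outl('scene','cruet')[:1]: print('cruet',q['p'],q['xy'],fit('cruet',{'scene':q['mask']},.008,np.array([.515,.043])))
for q in outl('wrist','jar')[:1]: print('jar',q['p'],q['xy'],fit('jar',{'wrist':q['mask']},.015,np.array([.592,.352])))
E
```

```text
52.9 [0.59030472 0.35199613 0.19810769] [-8.99567302e+01  5.38988638e-02  9.01006302e+01] [-0.14688443 -0.07565336  0.42417953] 0.08689025732457219
jar 0.67 [320.5, 194.1] (array([0.59138625, 0.35325439]), np.float64(0.024092711192436722))
```

View pics/q_wrist.png

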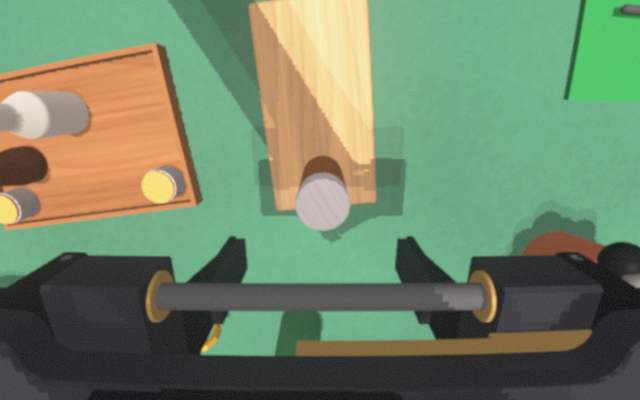

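Emit:
carry_out([
  [[0,12,-1],[0,0,0]],
  [[0,25,0],[0,0,0]],
  [[0,28,0],[0,0,0]],
  [[0,24,0],[0,0,0]],
  [[0,16,0],[0,0,0]],
  [[0,8,0],[0,0,0]],
  [[0,0,0],[0,0,0]],
  [[0,0,0],[0,0,0]],
])

```text
time_s: 53.9
tool_pos: [0.5924, 0.352, 0.0868]
tool_rot: [-90.1, -0.1, 90.0]
force: [0.2, -0.6, 0.7]
grip_width: 0.087
```

Emit:
carry_out([
  [[0,0,0],[0,0,0]],
  [[0,0,0],[0,0,0]],
  [[0,0,0],[0,0,0]],
  [[0,0,0],[0,0,0]],
  [[0,0,0],[0,0,0]],
  [[0,0,0],[0,0,0]],
  [[0,0,0],[0,0,0]],
  [[0,0,0],[0,0,0]],
], jaw=0, squeeze=30)

```text
time_s: 54.7
tool_pos: [0.5917, 0.3518, 0.0857]
tool_rot: [-90.0, -0.0, 90.0]
force: [-0.1, -0.3, -0.7]
grip_width: 0.0474
```

Emit:
carry_out([
  [[0,-5,0],[0,0,0]],
  [[0,-15,0],[0,0,0]],
  [[0,-20,0],[0,0,0]],
  [[0,-15,0],[0,0,0]],
  [[-10,-5,2],[0,0,0]],
  [[-25,0,4],[0,0,0]],
  [[-35,0,6],[0,0,0]],
  [[-40,0,7],[0,0,0]],
  [[-40,0,7],[0,0,0]],
  [[-35,0,6],[0,0,0]],
  [[-25,0,4],[0,0,0]],
  [[-12,0,2],[0,0,0]],
])

```text
time_s: 55.9
tool_pos: [0.5532, 0.1252, 0.1457]
tool_rot: [-90.0, 0.1, 89.8]
force: [0.5, -0.0, -3.4]
grip_width: 0.0471
```

Emit:
carry_out([
  [[-4,0,0],[0,0,0]],
  [[0,0,0],[0,0,0]],
  [[0,10,0],[0,0,0]],
  [[0,20,0],[0,0,0]],
  [[0,15,0],[0,0,0]],
  [[0,10,0],[0,0,0]],
  [[0,5,0],[0,0,0]],
  [[0,2,0],[0,0,0]],
  [[0,0,0],[0,0,0]],
  [[0,0,0],[0,0,0]],
  [[0,0,0],[0,0,0]],
])

```text
time_s: 57.0
tool_pos: [0.5544, 0.1258, 0.0844]
tool_rot: [-90.1, -0.0, 90.0]
force: [0.1, 0.2, -3.0]
grip_width: 0.0473
```

Emit:
carry_out([
  [[-0.5,2,0.5],[0,0,0]],
  [[0,1.5,0],[0,0,0]],
  [[0,1,0],[0,0,0]],
  [[0,0.5,0],[0,0,0]],
  [[0,0,0],[0,0,0]],
  [[0,0,0],[0,0,0]],
])

```text
time_s: 57.6
tool_pos: [0.5534, 0.1252, 0.0787]
tool_rot: [-90.0, -0.0, 90.0]
force: [0.6, 0.5, -2.8]
grip_width: 0.0473
```

Emit:
carry_out([
  [[0,0.4,0],[0,0,0]],
  [[0,0,0],[0,0,0]],
  [[0,0.3,0],[0,0,0]],
  [[0,0,0],[0,0,0]],
])

```text
time_s: 58.0
tool_pos: [0.5538, 0.1252, 0.0787]
tool_rot: [-90.1, -0.0, 90.0]
force: [-0.5, -0.6, 2.6]
grip_width: 0.0474
```

```bash
python3 - <<'E'
from h import *
o=env.get_obs();print(o['time_s'],o['tool_pos'],o['tool_rot'],o['force'],o['grip_width'])
im=env.read_camera('scene')
cv2.imwrite("pics/r_zoom.png",cv2.resize(im[140:290,250:440,::-1],None,fx=4,fy=4))
E
```

```text
58.0 [0.55375798 0.12522029 0.0786686 ] [-9.00521205e+01 -1.60188292e-02  9.00328241e+01] [-0.53827954 -0.59264205  2.56079712] 0.04736046848886392
```

View pics/r_zoom.png

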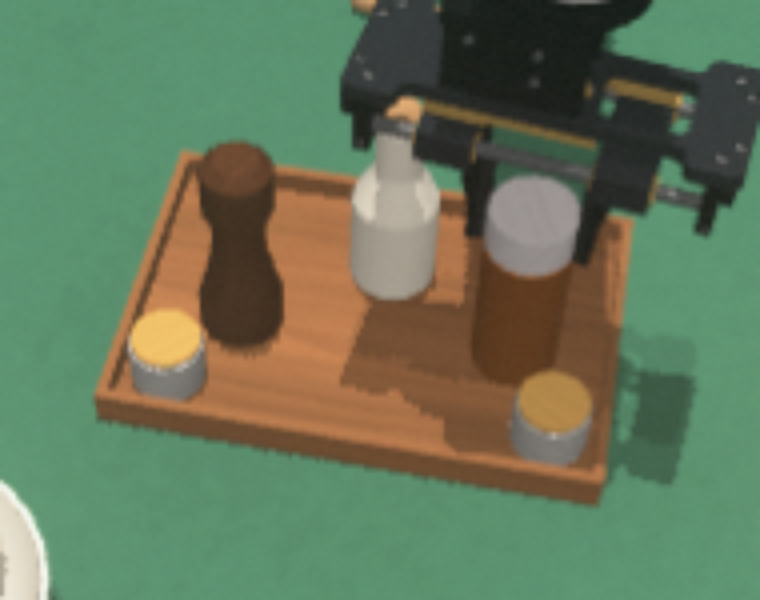

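Emit:
carry_out([
  [[0,0,0],[0,0,0]],
  [[0,0,0],[0,0,0]],
  [[0,0,0],[0,0,0]],
  [[0,0,0],[0,0,0]],
  [[0,0,0],[0,0,0]],
  [[0,0,0],[0,0,0]],
  [[0,-10,0],[0,0,0]],
  [[0,-25,0],[0,0,0]],
  [[0,-45,0],[0,0,0]],
  [[0,-40,0],[0,0,0]],
  [[20,0,10],[0,0,0]],
  [[30,0,18],[0,0,0]],
], jaw=1)

```text
time_s: 59.25
tool_pos: [0.5275, 0.1736, 0.2009]
tool_rot: [-90.3, -0.0, 89.7]
force: [0.6, 1.1, -0.4]
grip_width: 0.0873
```

Emit:
carry_out([
  [[38,0,25],[0,0,0]],
  [[38,0,25],[0,0,0]],
  [[38,0,25],[0,0,0]],
  [[38,0,25],[0,0,0]],
  [[38,0,25],[0,0,0]],
  [[38,0,20],[0,0,0]],
  [[38,0,20],[0,0,0]],
  [[38,0,20],[0,0,0]],
  [[20,0,10],[0,0,0]],
  [[0,0,0],[0,0,0]],
  [[0,0,0],[0,0,0]],
])

```text
time_s: 60.35
tool_pos: [0.3303, 0.499, 0.1984]
tool_rot: [-90.0, 0.0, 90.1]
force: [-1.0, -0.5, 0.3]
grip_width: 0.0869
```

```bash
python3 - <<'E'
from h import *
import pickle
D=pickle.load(open('D.pkl','rb'))
o=env.get_obs();print(o['time_s'],o['tool_pos'],o['force'],o['grip_width'])
for c in ['scene','top']:
    im=env.read_camera(c); cv2.imwrite(f"pics/s_{c}.png",im[:,:,::-1])
    for l,x0 in [('mill',(.578,-.028)),('jar',(.555,.125)),('cruet',(.5155,.043)),('pot',(.482,-.359)),('tin_left',(.602,.154))]:
        k=l.split('_')[0]
        for tag,R in (('start',D[c,l][:1]),('now',outl(c,l)[:2])):
            for q in R:
                print(c,l,tag,round(float(q['p']),2),q['xy'],fit(k,{c:q['mask']},.008,np.array(x0 if tag=='now' or l!='pot' else (.6,.052))))
E
```

```text
60.35 [0.33025173 0.49895932 0.19836191] [-1.04611441 -0.45762845  0.34812747] 0.08690444407755768
scene mill start 0.64 [312.6, 203.6] (array([ 0.57894091, -0.02750818]), np.float64(0.055709023941068136))
scene mill now 0.97 [309.8, 201.7] (array([ 0.57840149, -0.02670602]), np.float64(0.041269841269841234))
scene jar start 0.9 [379.4, 211.7] (array([0.55488801, 0.12540686]), np.float64(0.05997064374082617))
scene jar now 0.87 [381.3, 210.2] (array([0.55239428, 0.12588779]), np.float64(0.05504684838160134))
scene cruet now 0.93 [349.8, 196.4] (array([0.51582942, 0.04357219]), np.float64(0.10355604945131269))
scene pot start 0.78 [341.8, 230.3] (array([0.59985298, 0.05264954]), np.float64(0.04621887347238818))
scene pot now 0.81 [203.4, 152.1] (array([ 0.48130887, -0.358373  ]), np.float64(0.08023032629558546))
scene tin_left start 0.85 [389.4, 241.9] (array([0.59947455, 0.15852279]), np.float64(0.1529444993644965))
scene tin_left now 0.69 [390.2, 245.7] (array([0.59812706, 0.15845421]), np.float64(0.20305862361937133))
top mill start 0.86 [338.6, 188.1] (array([ 0.57832813, -0.02885
[... 254 characters left out ...]
83 [266.6, 199.1] (array([0.55464846, 0.12295633]), np.float64(0.07815074135090605))
top cruet start 0.61 [303.9, 217.5] (array([0.51663536, 0.04176788]), np.float64(0.048378076062639774))
top cruet now 0.93 [306.2, 215.8] (array([0.51661399, 0.04251422]), np.float64(0.09365771340177187))
top pot start 0.82 [302.6, 179.9] (array([0.59970202, 0.05100171]), np.float64(0.037264917576039))
top pot now 0.95 [480.8, 234.2] (array([ 0.4816721 , -0.36007972]), np.float64(0.056273764258555126))
top tin_left start 0.63 [255.5, 178.6] (array([0.60255859, 0.15378395]), np.float64(0.17557251908396942))
top tin_left now 0.77 [257.9, 179.5] (array([0.60308613, 0.15553279]), np.float64(0.21556657764212128))
```

View pics/s_scene.png

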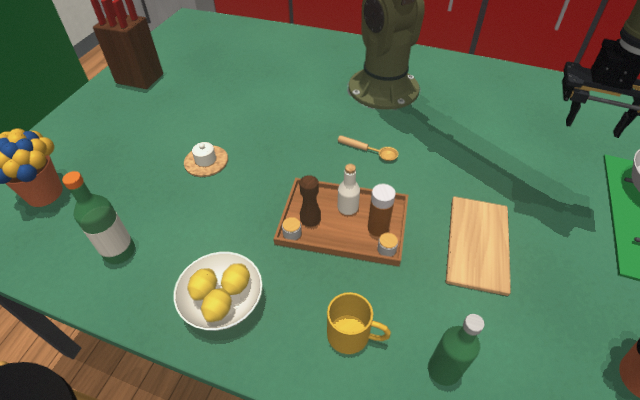

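View pics/s_top.png

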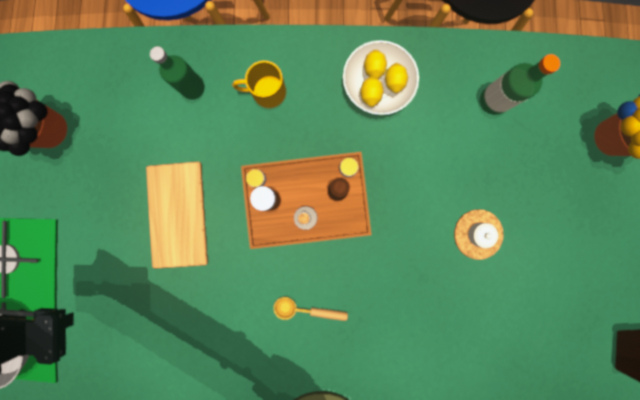

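```bash
python3 - <<'E'
import cv2,numpy as np
for c,s in (('scene',np.s_[160:270,265:420]),('top',np.s_[145:255,235:380])):
    a=cv2.imread(f'pics/a_{c}.png')[s].astype(int);b=cv2.imread(f'pics/s_{c}.png')[s].astype(int)
    d=np.abs(a-b).max(2)>60; print(c,d.sum(),np.argwhere(d).mean(0) if d.any() else '')
from cell import env
print(env.sign_off())
E
```

```text
scene 534 [68.16479401 75.14606742]
top 537 [34.23836127 66.82309125]
the job is handed in; nothing more can be done
None
```

I did the job in the order you asked and handed it in at about 61 s of the 147 s allowed. The jar, cruet and mill went to the board and the pot went to the middle of the trivet. The mill, cruet and jar then went back into the tray.

**Last checks** (scene and top cameras, arm clear of everything):
- **Upright:** everything stands upright, and the board is empty.
- **Mill, jar and cruet:** each is within about 1 mm of its measured start position. The one exception is the jar in the scene camera, which reads about 2.5 mm off in x; the top camera shows it within 0.3 mm. The cruet could only be compared from the top, because the scene camera missed it at the start.
- **Pot:** about 1–2 mm from the centre of the trivet.
- **Tins:** the left tin reads within about 2 mm of its start, though with poor outline fits. I checked the right tin only by eye, and it looks unmoved. The before-and-after picture difference is centred on the pot's old place.

**What went wrong:** the first grasp of the pot failed. The visible fingertips sit about 20 mm higher than the stated TCP (tool point). The fingers slid onto the lid and pressed down with about 18 N. I opened them, saw the pot had not moved, and gripped it lower on its sides. I also gripped the three tall things lower when putting them back.

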